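# Load cassettes from a revolving carousel into a tray

## Task

Load the tissue cassettes for processing: put every yellow cassette into a pocket of the tray's yellow row and every green one into a pocket of its green row, one to a pocket, flat and fully down, turning the carousel by its knobs to bring each compartment under the opening in its hood (some may also lie on the bench). Leave the blue cassettes on the carousel and do not lift them. Finish with the carousel parked so that its white blank quarter sits centred in the hood's opening, and do not disturb the other things on the bench.

Things in the scene. Friction and masses are not known exactly. Their poses are not given: they have to be found in the camera images.
- carousel: Revolving cassette carousel: white disc, 310 mm diameter, turns endlessly either way; 0.12 N m of friction holds it where left. Origin on its axis at bench level, z up. Disc top 26 mm above the bench. Radial walls (12 mm high) at 45, 135, 225, 315 degrees from its x make quarters; rim 8 mm high at radius 133 mm. Quarters centred on +x, +y, -x hold up to two cassettes each; -y is the blank.
- knob1 (a point): Centre of one of the carousel's four turning knobs: black upright cylinders 22 mm in diameter, 74 to 106 mm above the bench (centre at 90), on 10 mm stems, at radius 141 mm from the axis. This one stands 45 degrees from the carousel's x axis, the others at 135, 225 and 315 degrees. Pinch or push a knob round to turn the carousel.
- window (a point): Centre of the carousel's window, a fixed point 88 mm from the axis, 26 mm above the bench; its own -x points outward from the axis, roughly to the robot. A fixed flat clear hood (66 to 70 mm above the bench, radius 118 mm, on a 22 mm spindle 78 mm high) roofs all but the quarter within 45 degrees of this -x: that open quarter, edged orange, is the window. Knobs pass outside the hood.
- blank (a point): Point on the white blank (a plain filled quarter, 16 mm high, centred on the -y of the carousel), 88 mm from the axis on its centre line, on the blank's top (42 mm above the bench); turns with the carousel.
- tray: Fixed steel loading tray on the bench, 150 mm (its x) by 200 mm (its y), 16 mm thick, origin centre of its underside. Two rows of three pockets, each row along the tray's y: the row at x = -33 mm has a yellow stripe along the tray's edge, the row at x = +33 mm a green stripe. Pockets are 58 mm apart, 36 mm (x) by 48 mm (y), 8 mm deep, with small chamfers.
- yellow_pocket1 (a point): Centre of the mouth of pocket 1 in the yellow row of the tray, 16 mm above the bench; the pocket floor is 8 mm below. Axes as the tray's.
- yellow_pocket2 (a point): Centre of the mouth of pocket 2 in the yellow row of the tray, 16 mm above the bench; the pocket floor is 8 mm below. Axes as the tray's.
- yellow_pocket3 (a point): Centre of the mouth of pocket 3 in the yellow row of the tray, 16 mm above the bench; the pocket floor is 8 mm below. Axes as the tray's.
- green_pocket1 (a point): Centre of the mouth of pocket 1 in the green row of the tray, 16 mm above the bench; the pocket floor is 8 mm below. Axes as the tray's.
- green_pocket2 (a point): Centre of the mouth of pocket 2 in the green row of the tray, 16 mm above the bench; the pocket floor is 8 mm below. Axes as the tray's.
- green_pocket3 (a point): Centre of the mouth of pocket 3 in the green row of the tray, 16 mm above the bench; the pocket floor is 8 mm below. Axes as the tray's.
- yellow1_mid (a point): Centre of a yellow tissue cassette, a closed plastic box 40 x 28 x 16 mm (its own x, y, z), about 30 g, the same either way up; starts in one of the carousel's compartments, its long side across the radius. May be absent.
- yellow2_mid (a point): Centre of a yellow tissue cassette, a closed plastic box 40 x 28 x 16 mm (its own x, y, z), about 30 g, the same either way up; starts in one of the carousel's compartments, its long side across the radius. May be absent.
- yellow3_mid (a point): Centre of a yellow tissue cassette, a closed plastic box 40 x 28 x 16 mm (its own x, y, z), about 30 g, the same either way up; starts on the bench between the carousel and the tray, on the robot's side. May be absent.
- green1_mid (a point): Centre of a green tissue cassette, a closed plastic box 40 x 28 x 16 mm (its own x, y, z), about 30 g, the same either way up; starts in one of the carousel's compartments, its long side across the radius. May be absent.
- green2_mid (a point): Centre of a green tissue cassette, a closed plastic box 40 x 28 x 16 mm (its own x, y, z), about 30 g, the same either way up; starts in one of the carousel's compartments, its long side across the radius. May be absent.
- green3_mid (a point): Centre of a green tissue cassette, a closed plastic box 40 x 28 x 16 mm (its own x, y, z), about 30 g, the same either way up; starts on the bench between the carousel and the tray, on the robot's side. May be absent.
- blue1_mid (a point): Centre of a blue tissue cassette, a closed plastic box 40 x 28 x 16 mm (its own x, y, z), about 30 g, the same either way up; starts in one of the carousel's compartments, its long side across the radius. Stays on the carousel.
- blue2_mid (a point): Centre of a blue tissue cassette, a closed plastic box 40 x 28 x 16 mm (its own x, y, z), about 30 g, the same either way up; starts in one of the carousel's compartments, its long side across the radius. Stays on the carousel.
- jar: Bystander: specimen jar with red cap, 60 mm diameter, 85 mm high; origin at its underside. Not to be disturbed.
- beaker: Bystander: open clear beaker, 72 mm diameter, 90 mm high; origin at its underside. Not to be disturbed.
- slide_box: Bystander: blue slide box 75 x 100 x 34 mm; origin at its underside. Not to be disturbed.
- coverslips: Bystander: red box 90 x 60 x 45 mm; origin at its underside. Not to be disturbed.
- label_roll: Bystander: paper label roll, 76 mm diameter, 32 mm high; origin at its underside. Not to be disturbed.
Not all that is in view belongs to the job. Leave any pink look-alike of the part that bears yellow3_mid alone. Leave any orange look-alike of the part that bears green3_mid alone.

How it is judged:
By the outcome, as a careful person would: the job done as asked, in the order asked, and still so for the second after the job is handed in, with the robot touching nothing.
Of yellow1, yellow2, yellow3, green1, green2, green3 only 4 to 6 are there at a start; the rules pass over those that are not, and their reading is None.
At some moment in a run one of yellow1, yellow2, yellow3, green1, green2, green3 may be knocked a few centimetres aside while the robot is not near it.
Once in a run the grip may slacken for a moment while it holds something.
It also fails if it takes over 210 s, if anything falls off the work surface, if the arm or the gripper's body presses on something with over 40 N, if the wrist force passes 120 N, or if a joint passes its speed limit or range.

## Robot

A 7-joint arm with a two-finger parallel gripper is mounted at the origin on the work surface. World frame = base frame: x ahead of the robot, y to its left, z up, the work surface at z = 0. Lengths are in m, angles in degrees, forces in N, time in s.
With the tool pointing down it reaches from about 0.4 to 0.9 m from the base axis. Payload 5.5 kg.
Tool frame: the origin (TCP) lies on the mounting face of the last link; the fingertips stand 173 mm ahead of it and the grasp point (between the pads) lies ahead of it (tcp_to_grasp is the z of the grasp point in the tool frame, in m); z points along the fingers, y is the line along which they close (so a half turn about z gives the same grasp; the last joint's range is limited). The gripper opens to 85 mm and grips with 20 to 120 N. Pads are 22 mm wide; open, the fingers measure 114 mm over their backs; the gripper's body (76 mm by 85 mm) begins 54 mm behind the grasp point. The pads swing forward as they close: fully open they stand 13 mm farther back than shut.
Start: joints at [83.09, 28.699, -24.465, 88.831, 12.651, 65.22, -12.049], TCP at [0.243, -0.603, 0.405] pointing down, gripper open.
Joint ranges: [-164.97, 164.97], [-17.58, 116.51], [-87.97, 89.64], [11.32, 138.91], [-80.73, 260.73], [10.89, 115.49], [-147.41, 147.41]. Speed limits (degrees/s): [147.25, 147.25, 180, 180, 180, 180, 180].

## Interface

Orientations are given as [roll, pitch, yaw] about the fixed x, y, z axes, in that order (R = Rz(yaw) Ry(pitch) Rx(roll)).
In Python, from bench import * gives the robot as it stands.
- The arm moves only by the shell command python3 -m crank 'ROWS' [FORCE]. ROWS is text: rows parted by semicolons, each of 7 numbers parted by spaces: the finger opening in mm, from 0 to 85.4, then the shift along the tool's x, y, z in units of 40 mm (1.0 is 40 mm), then the turn, a rotation vector about the tool's x, y, z in units of 6 degrees (1.0 is 6 degrees). In form: fingers tx ty tz ax ay az; .... A call has exactly 10 rows; each row is the pose to reach, as a shift and turn from the pose commanded when the call began, along the tool's axes at that moment; what a row does not reach only later rows make up. A row lasts 1/12 s, in which the tool goes at most 41.7 mm and 7.16 degrees, less where a joint would pass 70% of its speed; a pose out of reach is approached as far as the arm can. A call with a gripper value outside its range is refused whole. The fingers move at their own pace and stop on an object; FORCE is the grip in N (left out, the last holds). Time passes only in rows, so rows that repeat a pose let the fingers close, or fill a call up. It gives the time, the measured TCP pose, the force, the opening and the grip force at its end, in the units of the state.
- get_obs(): the state, without advancing time (a new reading comes with each control period).
- camera(name): name is "scene" or "side" or "wrist"; returns a dict with "pixels" (420x560x3 uint8, red, green, blue), "intrinsics" (3x3 intrinsics, pixels), "xyz" and "attitude" of the camera in the world. Camera axes: x right, y down, z forward; pixel columns grow to the right and rows downward; lengths in m; the calibration is good to about 2 mm. A picture is of the moment at which its call begins. There is no depth.
- sign_off(): hands the job in; it is judged then, once.
The state is a dict: "time_s": time; "q": joint angles; "qvel": joint speeds; "effort": joint torques, N m; "ee_pos": TCP position; "tool_rot": TCP orientation; "wrist_force": force on the tool from outside, world axes, zero at the start; "wrist_torque": the same for the moment, N m; "width": finger opening in m; "grip_force": force on a finger pad.
Only numpy, scipy, OpenCV 4.12 (cv2) and the standard library are available. Lean on these libraries where they do the work, as an engineer would, in place of code of your own. Each camera call takes 0.05 s, during which the arm holds its last target. There are 200 camera calls.

## Working session

There is one attempt and no reset: what is moved stays moved. The work goes in short steps, Python scripts to look and compute and a shell command to move; the robot and the scene stay as the last step left them, time stands still between calls to the robot, and variables do not carry over. Pictures are saved under pics/ and viewed, at most 14 in all, crops included, and the job is handed in when it is done.

```bash
ls; mkdir -p pics
python3 - <<'E'
from bench import *
import cv2,json
o=get_obs();print({k:o[k] for k in o if k in('time_s','ee_pos','tool_rot','width')}); 
try: print(tcp_to_grasp)
except Exception as e: print(e)
for n in('scene','side'):
    c=camera(n);cv2.imwrite(f'pics/{n}0.png',c['pixels'][:,:,::-1]);print(n,c['intrinsics'],c['xyz'],c['attitude'])
c=camera('wrist');cv2.imwrite('pics/wrist0.png',c['pixels'][:,:,::-1]);print(c['xyz'],c['attitude'])
E
```

```text
pics
{'time_s': 0.0, 'ee_pos': array([ 0.24318857, -0.60241595,  0.40364966]), 'tool_rot': array([-1.79889466e+02, -2.97305221e-03,  2.19922811e+01]), 'width': 0.08530206945745637}
0.1547
scene [[489.67575365   0.         278.31519269]
 [  0.         489.67575365 206.47338804]
 [  0.           0.           1.        ]] [ 1.53755834 -0.20973308  0.92964128] [-129.21850138   -0.84493843   78.50267529]
side [[459.61395582   0.         279.57008237]
 [  0.         459.61395582 209.79881334]
 [  0.           0.           1.        ]] [0.34191087 0.80273837 0.86079726] [-133.81056944   -0.97248248 -166.0560595 ]
[ 0.30510189 -0.57693294  0.37238982] [ 1.64658018e+02  1.22834196e-01 -6.79947352e+01]
```

View pics/scene0.png

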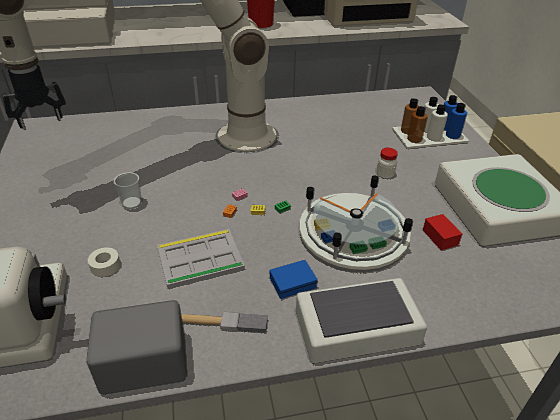

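View pics/side0.png

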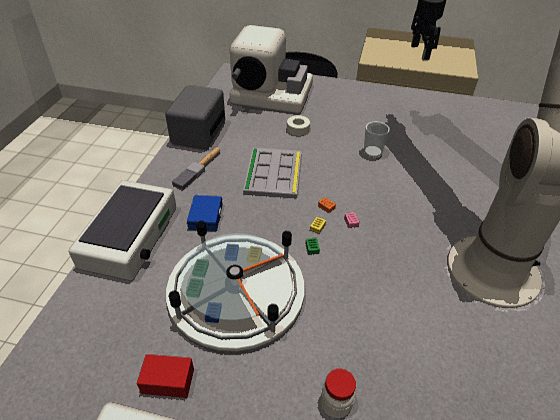

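Scene view: carousel about (355,228), tray (200,256), and on the bench pink (240,195), orange (230,211), yellow (258,210) and green (283,207). Side view, through the hood: yellow and blue at (254,253)/(232,252), two greens at (200,268)/(195,287), one blue at (213,312). The blank is roughly in the window.

```bash
cat > h.py <<'E'
from bench import *
import cv2, numpy as np
from scipy.spatial.transform import Rotation as R
def rot(a): return R.from_euler('xyz',a,degrees=True).as_matrix()
def cast(c,uv,z):
    uv=np.atleast_2d(np.array(uv,float)); K=np.array(c['intrinsics'])
    d=(rot(c['attitude'])@np.linalg.inv(K)@np.c_[uv,np.ones(len(uv))].T).T
    p=np.array(c['xyz']); return p+d*((z-p[2])/d[:,2])[:,None]
def proj(c,P):
    P=np.atleast_2d(np.array(P,float)); q=(P-np.array(c['xyz']))@rot(c['attitude']); q=q@np.array(c['intrinsics']).T
    return q[:,:2]/q[:,2:]
HUE=dict(yellow=(22,34),green=(45,85),blue=(100,125),orange=(5,17))
def blobs(c,col,amin=30,smin=90,vmin=50):
    h=cv2.cvtColor(c['pixels'],cv2.COLOR_RGB2HSV); lo,hi=HUE[col]
    m=cv2.inRange(h,(lo,smin,vmin),(hi,255,255)); m=cv2.morphologyEx(m,cv2.MORPH_CLOSE,np.ones((3,3)))
    cs,_=cv2.findContours(m,cv2.RETR_EXTERNAL,cv2.CHAIN_APPROX_NONE)
    return [k for k in cs if cv2.contourArea(k)>=amin]
def mid(k): m=cv2.moments(k); return np.array([m['m10']/m['m00'],m['m01']/m['m00']])
def rect(c,k,z):
    "min-area rectangle of contour cast to plane z: centre, sizes, yaw of long side"
    P=cast(c,k[:,0,:],z)[:,:2]; (x,y),(w,h),a=cv2.minAreaRect((P*1000).astype(np.float32))
    if w<h: w,h,a=h,w,a+90
    return np.array([x,y])/1000,(round(w,1),round(h,1)),(a+90)%180-90
def shot(n,save=None):
    c=camera(n)
    if save: cv2.imwrite(f'pics/{save}.png',c['pixels'][:,:,::-1])
    return c
def move(xyz,yaw,o=None):
    "shift of the GRASP point to xyz, tool down, at yaw -> tool-axes units tx ty tz, az (level tool)"
    o=o or get_obs(); Rt=rot(o['tool_rot']); g=o['ee_pos']+Rt[:,2]*tcp_to_grasp
    Rg=rot([180,0,yaw]); tcp=np.array(xyz)-Rg[:,2]*tcp_to_grasp
    d=Rt.T@(tcp-o['ee_pos'])/0.04; a=R.from_matrix(Rt.T@Rg).as_rotvec(degrees=True)/6
    return np.round(d,3),np.round(a,2)
E
python3 - <<'E'
from h import *
S=camera('scene');D=camera('side')
np.set_printoptions(precision=4,suppress=True)
def dark(c,seeds):
    g=c['pixels'].max(2); m=(g<50).astype(np.uint8); n,l,s,ce=cv2.connectedComponentsWithStats(m)
    out=[]
    for i in range(1,n):
        if s[i,4]>20 and s[i,4]<400: out.append((ce[i].round(1),s[i,:5].tolist()))
    return out
for n,c,(x0,x1,y0,y1) in(('S',S,(290,420,170,260)),('D',D,(160,310,215,325))):
    print(n)
    for ce,s in dark(c,None):
        if x0<ce[0]<x1 and y0<ce[1]<y1: print(ce,s,cast(c,(s[0]+s[2]/2,s[1]+2 ),.106)[0,:2],cast(c,ce,.09)[0,:2])
    for col in HUE:
        for k in blobs(c,col,12):
            p=mid(k); 
            if cast(c,p,0.01)[0,0]<0.85 and p[1]>100: print(col,p.round(1),cv2.contourArea(k),cast(c,p,.016 if cv2.contourArea(k)<250 else .016)[0,:2],rect(c,k,.016)[1:])
E
```

```text
S
[374.  181.3] [371, 176, 8, 12, 76] [0.4744 0.303 ] [0.4688 0.3043]
[309.7 192.7] [306, 187, 8, 13, 83] [0.4915 0.1055] [0.4877 0.1066]
[355.7 213.9] [350, 209, 13, 9, 56] [0.6069 0.2027] [0.6001 0.2047]
[407.1 224.9] [401, 218, 12, 14, 104] [0.6657 0.32  ] [0.6672 0.3227]
[336.9 240. ] [332, 233, 12, 16, 113] [0.688  0.1271] [0.6888 0.1255]
[320.6 246.1] [308, 234, 26, 22, 38] [0.6837 0.0845] [0.7025 0.0794]
[362.8 257.6] [338, 251, 56, 10, 72] [0.7615 0.1746] [0.76   0.1691]
yellow [193.5 238.4] 139.5 [ 0.5357 -0.228 ] ((190.5, 11.9), -81.46657371520996)
yellow [316.4 225.7] 22.5 [0.5465 0.1151] ((40.8, 12.2), 3.936575174331665)
yellow [257.5 209.5] 116.5 [ 0.4457 -0.036 ] ((41.5, 38.4), -10.2000732421875)
green [203.6 272.4] 133.5 [ 0.6668 -0.2114] ((188.8, 10.1), -81.33367347717285)
green [358.6 247.6] 107.5 [0.6534 0.2037] ((45.6, 38.1), 72.42196655273438)
green [379.  244.4] 61.0 [0.6517 0.2624] ((44.6, 21.6), -80.33638381958008)
green [282.5 206.3] 105.5 [0.4447 0.0388] ((45.7, 40.7), -68.88361167907715)
green [510.5 188.5] 1930.0 [0.4879 0.7582] ((203.1, 202.5), -58.5317192
[... 1482 characters left out ...]
17)
green [312.4 244.2] 119.5 [0.4324 0.0425] ((41.9, 27.0), -68.81535720825195)
green [250.6 168.9] 94.5 [ 0.6636 -0.2012] ((184.2, 10.2), -81.44263648986816)
blue [212.5 312.5] 224.0 [0.6027 0.2909] ((47.3, 29.7), -81.58956813812256)
blue [231.2 252.1] 149.5 [0.6177 0.1181] ((47.8, 28.0), -79.4564905166626)
blue [203.9 210.6] 825.5 [ 0.7325 -0.0008] ((130.7, 78.0), -77.7827320098877)
orange [248.4 297.6] 78.5 [0.5393 0.2346] ((109.1, 7.1), -49.551513671875)
orange [262.1 262.3] 107.5 [0.5369 0.1296] ((106.0, 10.8), 41.22676467895508)
orange [326.4 204.3] 154.0 [ 0.4235 -0.1088] ((47.6, 41.1), -30.33434295654297)
orange [209.7 155.8] 119.0 [ 0.8004 -0.2295] ((93.9, 23.9), 77.50176239013672)
```

View pics/wrist0.png

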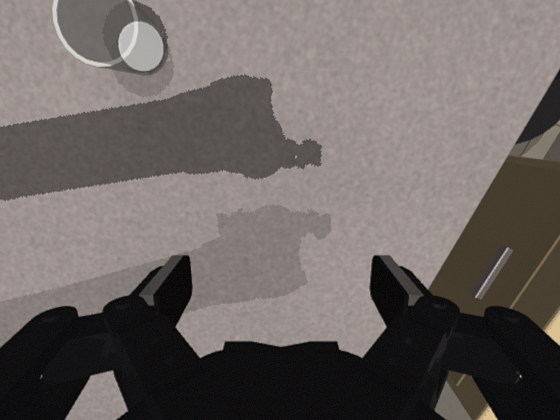

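Wrist view: beaker at the upper left (95,20), nothing else of use. Carousel axis ≈ (0.577,0.215) with knobs at ~230° and ~140°, window centre ≈176°. Going to look from above the bench cassettes.

```bash
python3 -c "
from h import *
print(move([.46,-.05,.28],0))"
```

```text
(array([ 10.196, -10.781,  -0.751]), array([-0.01,  0.  ,  3.67]))
```

```bash
python3 -m crank '85 1 -1.05 -0.1 0 0 0.4;85 2 -2.1 -0.2 0 0 0.8;85 3 -3.2 -0.3 0 0 1.2;85 4 -4.2 -0.4 0 0 1.6;85 5 -5.3 -0.5 0 0 2;85 6 -6.3 -0.6 0 0 2.4;85 6.8 -7.2 -0.7 0 0 2.7;85 7.5 -7.9 -0.75 0 0 3;85 8.2 -8.7 -0.75 0 0 3.3;85 8.9 -9.4 -0.75 0 0 3.67' 30
python3 -c "
from h import *
print(move([.46,-.05,.28],0))"
```

```text
time_s: 1.08
ee_pos: [0.3955, -0.2136, 0.4316]
tool_rot: [179.9, -0.0, -0.1]
wrist_force: [0.3, 0.0, -0.6]
width: 0.0853
grip_force: 0.0
(array([ 1.603, -4.093, -0.08 ]), array([ 0.01, -0.  , -0.02]))
```

```bash
python3 -m crank '85 0.4 -1 0 0 0 0;85 0.8 -2 0 0 0 0;85 1.2 -3 0 0 0 0;85 1.5 -3.8 0 0 0 0;85 1.6 -4.1 -0.1 0 0 0;85 1.6 -4.1 -0.1 0 0 0;85 1.6 -4.1 -0.1 0 0 0;85 1.6 -4.1 -0.1 0 0 0;85 1.6 -4.1 -0.1 0 0 0;85 1.6 -4.1 -0.1 0 0 0'
cat >> h.py <<'E'
np.set_printoptions(precision=4,suppress=True)
def report(c,z,cols=('yellow','green','blue','orange'),amin=150,smin=90,lim=None):
    for col in cols:
        for k in blobs(c,col,amin,smin):
            p,s,a=rect(c,k,z); print(col,mid(k).round(),p.round(4),s,round(a,1))
E
python3 - <<'E'
from h import *
c=shot('wrist','w1');print(c['xyz'],c['attitude']); report(c,.016)
E
```

```text
time_s: 1.92
ee_pos: [0.459, -0.0532, 0.4349]
tool_rot: [180.0, 0.0, -0.2]
wrist_force: [-0.3, -0.6, 0.2]
width: 0.0851
grip_force: 0.0
[ 0.5257 -0.053   0.4035] [164.6157  -0.0121 -90.1793]
yellow [268. 198.] [ 0.4354 -0.0344] (39.1, 29.4) 75.5
yellow [422. 118.] [ 0.535  -0.2261] (190.1, 10.6) -81.4
yellow [140.  98.] [0.5605 0.1181] (30.2, 14.6) -7.6
green [211. 197.] [0.4353 0.0402] (39.1, 27.7) -68.6
green [370.   6.] [ 0.6597 -0.1663] (108.4, 10.5) -81.4
orange [327. 203.] [ 0.4267 -0.1144] (41.3, 31.0) -30.9
orange [ 70. 126.] [0.525  0.2074] (118.8, 7.3) 41.3
```

View pics/w1.png

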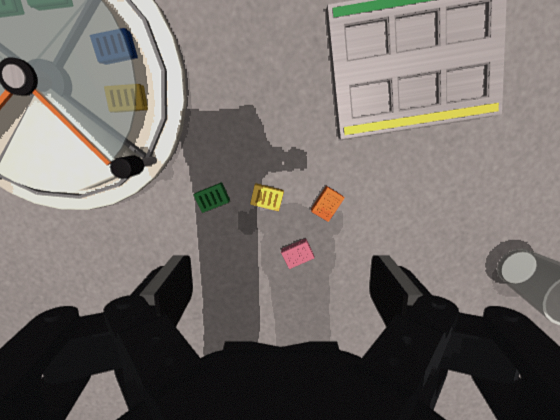

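Wrist view: yellow at (268,198), green (211,197), orange (327,203), pink (298,253), tray top right, blank mostly in the window, yellow and blue under the hood at left. Now picking the bench yellow.

```bash
python3 -c "
from h import *
print(get_obs()['q'])
print(move([.435,-.034,.08],75.5),move([.435,-.034,.08],-104.5))"
```

```text
[ 43.8999   8.8676 -44.1785 112.2332   7.036   61.5891 -93.4745]
(array([-0.601, -0.475,  5.008]), array([ -0.  ,   0.01, -12.61])) (array([-0.601, -0.475,  5.008]), array([ 0.01,  0.  , 17.39]))
```

```bash
python3 -m crank '55 0 0 0.5 0 0 -1.1;55 -0.1 -0.1 1 0 0 -2.2;55 -0.2 -0.2 1.5 0 0 -3.3;55 -0.3 -0.2 2 0 0 -4.4;55 -0.4 -0.3 2.5 0 0 -5.5;55 -0.5 -0.3 3 0 0 -6.6;55 -0.6 -0.4 3.5 0 0 -7.7;55 -0.6 -0.47 3.9 0 0 -8.8;55 -0.6 -0.47 4.2 0 0 -9.9;55 -0.6 -0.47 4.2 0 0 -11'
python3 -c "
from h import *
print(get_obs()['q'])
print(move([.435,-.034,.026],75.5))
c=shot('wrist');report(c,.016)"
```

```text
time_s: 2.8
ee_pos: [0.4342, -0.0335, 0.265]
tool_rot: [-179.8, 0.0, 66.2]
wrist_force: [0.5, -0.6, -0.3]
width: 0.0551
grip_force: 0.0
[ 43.5324  25.6987 -49.9045 124.2763  29.2532  42.5877 -49.6599]
(array([-0.   ,  0.032,  2.108]), array([-0.04,  0.  , -1.54]))
yellow [283. 216.] [ 0.4353 -0.0321] (41.4, 26.8) 76.8
green [239. 125.] [0.4335 0.0407] (39.1, 26.6) -68.0
orange [314. 304.] [ 0.4284 -0.1118] (41.5, 35.6) -30.2
```

```bash
python3 -m crank '55 0 0.02 0.5 0 0 -1;55 0 0.02 1 0 0 -1.6;55 0 0.02 1.5 0 0 -1.6;55 0 0.02 2 0 0 -1.6;55 0 0.02 2.11 0 0 -1.6;20 0 0.02 2.11 0 0 -1.6;20 0 0.02 2.11 0 0 -1.6;20 0 0.02 2.11 0 0 -1.6;20 0 0.02 2.11 0 0 -1.6;20 0 0.02 2.11 0 0 -1.6' 40
python3 -c "
from h import *
print(move([.435,-.034,.12],75.5))"
```

```text
time_s: 3.68
ee_pos: [0.4367, -0.0334, 0.1838]
tool_rot: [179.9, 0.0, 75.5]
wrist_force: [-0.5, 0.2, 4.2]
width: 0.0269
grip_force: 39.8
(array([-0.026, -0.033, -2.274]), array([0.02, 0.  , 0.01]))
```

```bash
python3 -c "
from h import *
print(move([.562,-.163,.10],98.6))"
python3 -m crank '20 0 0 -0.7 0 0 0;20 0 0 -1.4 0 0 0;20 0 0 -1.8 0 0 0;20 0 0 -1.8 0 0 0;20 0 0 -1.8 0 0 0;20 0 0 -1.8 0 0 0;20 0 0 -1.8 0 0 0;20 0 0 -1.8 0 0 0;20 0 0 -1.8 0 0 0;20 0 0 -1.8 0 0 0'
python3 -c "
from h import *
print(move([.562,-.163,.10],98.6))"
```

```text
(array([-2.356,  3.846, -1.765]), array([ 0.02,  0.  , -3.84]))
time_s: 4.52
ee_pos: [0.4359, -0.033, 0.2543]
tool_rot: [-179.9, -0.0, 75.6]
wrist_force: [0.1, 0.3, -0.6]
width: 0.0267
grip_force: 39.7
(array([-2.362,  3.862, -0.016]), array([-0.01, -0.  , -3.84]))
```

```bash
python3 -m crank '20 -0.5 0.8 0 0 0 -0.8;20 -1 1.6 0 0 0 -1.6;20 -1.5 2.4 0 0 0 -2.4;20 -2 3.2 0 0 0 -3.2;20 -2.36 3.86 0 0 0 -3.84;20 -2.36 3.86 0 0 0 -3.84;20 -2.36 3.86 0 0 0 -3.84;20 -2.36 3.86 0 0 0 -3.84;20 -2.36 3.86 0 0 0 -3.84;20 -2.36 3.86 0 0 0 -3.84'
python3 - <<'E'
from h import *
c=shot('wrist','w2');print(c['xyz'],get_obs()['q'][6]); report(c,.016)
for p in ([.562,-.163],[.5706,-.2207],[.5793,-.278],[.6271,-.1534]): print(proj(c,[p+[.016]]))
E
```

```text
time_s: 5.35
ee_pos: [0.5615, -0.1617, 0.2548]
tool_rot: [-180.0, -0.0, 98.7]
wrist_force: [0.2, -0.3, -0.2]
width: 0.0268
grip_force: 39.7
[ 0.5513 -0.0953  0.2234] -9.540490130830715
yellow [280. 261.] [ 0.5659 -0.1931] (65.1, 41.2) -81.4
yellow [232. 236.] [ 0.5275 -0.1759] (34.6, 9.7) -83.4
yellow [231. 192.] [ 0.523  -0.1452] (24.7, 9.4) -80.4
green [412. 231.] [ 0.658  -0.1574] (89.8, 10.1) -81.5
blue [548.  54.] [ 0.7078 -0.0242] (54.5, 16.9) -67.5
blue [522.  50.] [ 0.6934 -0.0253] (54.3, 16.5) -75.0
orange [545. 344.] [ 0.7975 -0.2297] (52.5, 31.4) 74.9
orange [ 96. 128.] [ 0.429  -0.1151] (44.4, 32.0) -31.5
[[281.4328 224.8172]]
[[281.0481 295.8814]]
[[280.9028 357.7777]]
[[371.6791 225.3686]]
```

View pics/w2.png

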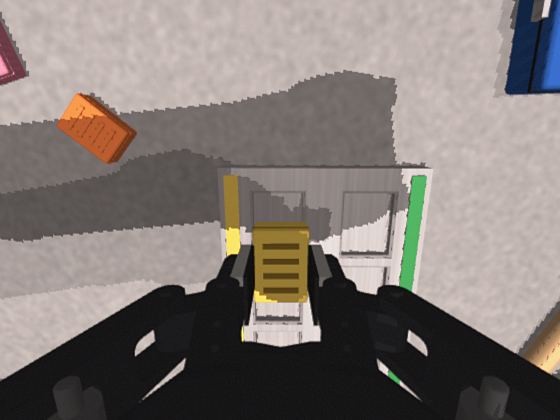

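Wrist view: cassette held level at (280,263); green pocket top at (341–398,190–258), yellow pocket left/right edges at 251/306.

Run:
```python
from h import *
c=shot('wrist')
print(cast(c,[(369.5,223.5),(278.5,223.5),(341,190),(398,190),(251,190),(306,190),(341,258),(398,258)],.016)[:,:2])
o=get_obs();g=o['ee_pos'].copy();g[2]=.089;print('grasp px at top',proj(c,g))
for z in(.083,.089,.093):print(z,cast(c,[(253,228),(309,228),(253,301),(309,301)],z)[:,:2].tolist())
im=c['pixels'][215:310,240:320];h=cv2.cvtColor(im,cv2.COLOR_RGB2HSV);m=cv2.inRange(h,(20,90,50),(34,255,255));print(m.sum(1)//255);print(m.sum(0)//255)
```

```text
[[ 0.6255 -0.1526]
 [ 0.5599 -0.1626]
 [ 0.5999 -0.1313]
 [ 0.6396 -0.1252]
 [ 0.537  -0.141 ]
 [ 0.5754 -0.1351]
 [ 0.6105 -0.1825]
 [ 0.6529 -0.1759]]
grasp px at top [[281.1183 269.0062]]
0.083 [[0.5450564789419294, -0.14519846320800553], [0.5724800346941953, -0.14098065063153262], [0.5502787137034797, -0.18582164447572735], [0.5797010431848816, -0.1812872980329286]]
0.089 [[0.5453289653313416, -0.14307677472578595], [0.5715816281142599, -0.13903904846402837], [0.5503282283520344, -0.18196548371104418], [0.5784943239940755, -0.17762473850721022]]
0.093 [[0.545510622924283, -0.14166231573763954], [0.5709826903943032, -0.13774464701902556], [0.5503612381177376, -0.17939470986792205], [0.5776898445335382, -0.1751830321567313]]
[ 0  0  0  0  0  0  0 48 52 52 53 54 54 55 56 56 57 58 57 56 56 57 56 56
 56 56 56 56 56 48 45 47 40 40 55 55 54 54 55 55 54 54 54 54 37 24 32 27
 28 54 54 54 54 54 54 54 54 54 54 30 25 24 32 50 53 53 53 53 53 53 53 53
 54 35 27 32 25 36 55 54 54 54 54 53 52 52 52 18  0  0  0  0  0  0  0]
[ 2  0  0  0  0  0  0  0  0  0  0  0  3 20 63 79 80 81 81 81 81 81 81 81
 70 66 67 72 72 66 69 68 70 68 65 66 67 68 70 70 68 67 66 67 70 68 68 68
 70 70 69 67 71 70 73 66 68 66 78 81 80 80 80 80 80 79 79 72 26  2  0  0
  0  0  0  0  0  0  0  0]
```

```bash
python3 -c "
from h import *
print(move([.5605,-.1635,.0381],98.6))"
```

```text
(array([-0.028, -0.036,  1.555]), array([-0.  ,  0.  ,  0.02]))
```

```bash
python3 -m crank '20 -0.03 -0.04 0.4 0 0 0;20 -0.03 -0.04 0.8 0 0 0;20 -0.03 -0.04 1.1 0 0 0;20 -0.03 -0.04 1.3 0 0 0;20 -0.03 -0.04 1.45 0 0 0;20 -0.03 -0.04 1.56 0 0 0;20 -0.03 -0.04 1.56 0 0 0;20 -0.03 -0.04 1.56 0 0 0;45 -0.03 -0.04 1.56 0 0 0;45 -0.03 -0.04 1.56 0 0 0'
python3 - <<'E'
from h import *
c=shot('wrist','w3');report(c,.024,('yellow',))
print(move([.434,.0405,.10],112-180),move([.434,.0405,.1],112))
E
```

```text
time_s: 6.28
ee_pos: [0.5609, -0.1645, 0.1925]
tool_rot: [180.0, 0.0, 98.6]
wrist_force: [0.9, 0.6, 0.5]
width: 0.045
grip_force: 0.0
yellow [281. 261.] [ 0.5608 -0.1627] (43.0, 27.0) -81.3
yellow [212. 234.] [ 0.526  -0.1519] (25.2, 9.3) -80.0
(array([ 5.543, -2.368, -1.557]), array([ 0.  , -0.01, 27.77])) (array([ 5.543, -2.368, -1.557]), array([ 0.  ,  0.  , -2.23]))
```

View pics/w3.png

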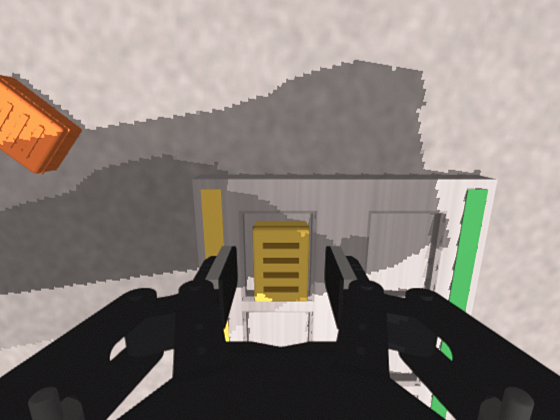

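Yellow sits inside its pocket at (281,262). Next the bench green.

```bash
python3 -m crank '50 0 0 -0.9 0 0 0;50 0 0 -1.56 0 0 0;55 1 -0.4 -1.56 0 0 -0.5;55 1.9 -0.8 -1.56 0 0 -1;55 2.8 -1.2 -1.56 0 0 -1.5;55 3.7 -1.6 -1.56 0 0 -2;55 4.6 -2 -1.56 0 0 -2.2;55 5.3 -2.3 -1.56 0 0 -2.2;55 5.54 -2.37 -1.56 0 0 -2.2;55 5.54 -2.37 -1.56 0 0 -2.2'
python3 - <<'E'
from h import *
c=shot('wrist');report(c,.016,('yellow','green'))
print(move([.434,.0405,.026],112))
E
```

```text
time_s: 7.17
ee_pos: [0.4326, 0.0429, 0.2552]
tool_rot: [180.0, 0.0, 112.1]
wrist_force: [0.2, -0.3, 0.7]
width: 0.0551
grip_force: 0.0
green [282. 223.] [0.4342 0.0425] (41.0, 26.8) -68.7
(array([-0.014, -0.002,  1.861]), array([ 0.01,  0.01, -0.  ]))
```

```bash
python3 -m crank '55 0 0 0.6 0 0 0;55 0 0 1.2 0 0 0;55 0 0 1.6 0 0 0;55 0 0 1.86 0 0 0;20 0 0 1.86 0 0 0;20 0 0 1.86 0 0 0;20 0 0 1.86 0 0 0;20 0 0 1.86 0 0 0;20 0 0 1.2 0 0 0;20 0 0 0.1 0 0 0'
python3 - <<'E'
from h import *
print(move([.626,-.1535,.10],98.6))
E
```

```text
time_s: 8.05
ee_pos: [0.4325, 0.0399, 0.2475]
tool_rot: [-179.7, -0.2, 111.8]
wrist_force: [1.8, -0.2, 0.3]
width: 0.0266
grip_force: 39.7
(array([-6.284,  2.693, -0.211]), array([-0.05, -0.02,  2.2 ]))
```

```bash
python3 -m crank '20 -0.9 0.4 -0.1 0 0 0.4;20 -1.8 0.8 -0.1 0 0 0.8;20 -2.7 1.2 -0.1 0 0 1.2;20 -3.6 1.6 -0.1 0 0 1.6;20 -4.5 2 -0.1 0 0 2;20 -5.4 2.4 -0.1 0 0 2.2;20 -6.1 2.65 -0.1 0 0 2.2;20 -6.28 2.69 -0.1 0 0 2.2;20 -6.28 2.69 -0.1 0 0 2.2;20 -6.28 2.69 -0.1 0 0 2.2'
python3 - <<'E'
from h import *
c=shot('wrist','w4');o=get_obs();z=o['ee_pos'][2]-.1838+.016;print('top z',z,o['ee_pos']);report(c,z,('green',))
print(move([.626,-.1535,.0381],98.6))
E
```

```text
time_s: 8.88
ee_pos: [0.6266, -0.1525, 0.2527]
tool_rot: [-180.0, -0.1, 98.6]
wrist_force: [0.3, 1.6, 0.2]
width: 0.0267
grip_force: 39.7
top z 0.08486853852437888 [ 0.6262 -0.1514  0.2527]
green [280. 260.] [ 0.6259 -0.1497] (43.9, 27.9) -81.7
green [324. 211.] [ 0.6426 -0.123 ] (39.1, 6.3) -81.3
(array([-0.054, -0.013,  1.497]), array([-0.  , -0.01,  0.02]))
```

```bash
python3 -m crank '20 -0.05 -0.01 0.4 0 0 0;20 -0.05 -0.01 0.8 0 0 0;20 -0.05 -0.01 1.1 0 0 0;20 -0.05 -0.01 1.3 0 0 0;20 -0.05 -0.01 1.45 0 0 0;20 -0.05 -0.01 1.54 0 0 0;20 -0.05 -0.01 1.54 0 0 0;20 -0.05 -0.01 1.54 0 0 0;45 -0.05 -0.01 1.54 0 0 0;45 -0.05 -0.01 1.54 0 0 0'
python3 - <<'E'
from h import *
c=shot('wrist');report(c,.024,('green',))
print(get_obs()['q'])
# carousel from scene/side again: hover over knob A
print(move([.486,.106,.20],140),move([.47,.05,.25],140))
E
```

```text
time_s: 9.77
ee_pos: [0.6273, -0.1549, 0.1913]
tool_rot: [179.9, 0.0, 98.6]
wrist_force: [0.2, -0.7, 0.5]
width: 0.0447
grip_force: 0.0
green [331. 325.] [ 0.6585 -0.1804] (26.8, 6.4) -79.1
green [281. 257.] [ 0.6267 -0.1507] (42.9, 27.2) -81.2
green [341. 218.] [ 0.6521 -0.1277] (33.0, 9.3) -81.4
[ 42.9569  50.7485 -46.0489  96.0366  44.2625  53.0162 -12.0699]
(array([ 6.977, -2.511, -4.09 ]), array([ 0.01,  0.01, -6.9 ])) (array([ 5.653, -3.115, -5.34 ]), array([ 0.01,  0.01, -6.9 ]))
```

```bash
python3 -m crank '50 0 0 -1 0 0 0;50 0.5 -0.3 -2 0 0 0;50 1.2 -0.7 -2.6 0 0 0;50 2 -1.1 -3.1 0 0 0;50 2.8 -1.5 -3.6 0 0 0;50 3.6 -2 -4 0 0 0;50 4.3 -2.4 -4.4 0 0 0;50 5 -2.8 -4.8 0 0 0;50 5.5 -3 -5.2 0 0 0;50 5.65 -3.1 -5.3 0 0 0'
python3 - <<'E'
from h import *
c=shot('wrist','w5');print(c['xyz']); report(c,.042,('yellow','blue','green'));report(c,.068,('orange',))
g=c['pixels'].max(2); m=(g<45).astype(np.uint8); n,l,s,ce=cv2.connectedComponentsWithStats(m)
for i in range(1,n):
    if 100<s[i,4]<6000: print(ce[i].round(),s[i].tolist(),cast(c,ce[i],.1)[0,:2])
E
```

```text
time_s: 10.65
ee_pos: [0.4691, 0.0542, 0.4054]
tool_rot: [179.8, 0.1, 98.9]
wrist_force: [0.9, 0.2, 1.3]
width: 0.0502
grip_force: 0.0
[0.4588 0.1206 0.3739]
yellow [320. 336.] [ 0.5515 -0.1302] (26.3, 16.8) 8.8
blue [474. 251.] [0.7117 0.0123] (104.6, 88.1) -79.4
orange [234. 301.] [ 0.4352 -0.0803] (30.6, 25.0) 59.8
orange [360.  80.] [0.5254 0.1722] (102.1, 5.8) 41.3
orange [408.  11.] [0.557  0.2381] (23.1, 7.5) -48.9
[422.  40.] [403, 17, 43, 44, 787] [0.5636 0.2071]
[307. 146.] [296, 135, 24, 24, 455] [0.4859 0.1079]
[519. 159.] [495, 148, 47, 24, 894] [0.6778 0.1265]
```

View pics/w5.png

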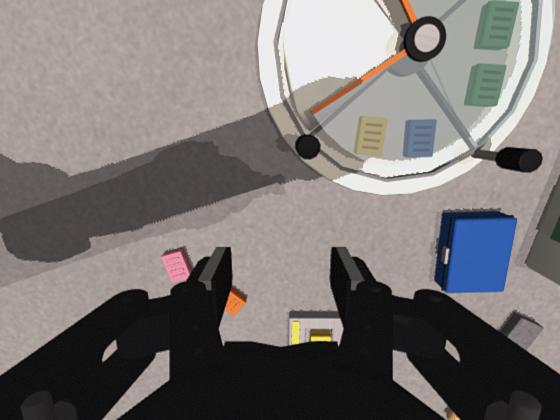

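Wrist view: knob A at (307,146), hood edges orange, yellow (371,135) and blue (420,138) under the hood, greens at (495,25)/(486,85), blank in the window. Grab knob A tangentially.

Run:
```python
from h import *
print(move([.4865,.1075,.15],165),move([.4865,.1075,.15],229.8))
```

```text
(array([1.276, 0.624, 2.508]), array([  0.02,   0.04, -11.02])) (array([1.276, 0.624, 2.508]), array([ -0.01,   0.05, -21.82]))
```

```bash
python3 -m crank '50 0.2 0.1 0.3 0 0 -1.15;50 0.4 0.2 0.6 0 0 -2.3;50 0.6 0.3 0.9 0 0 -3.45;50 0.8 0.4 1.2 0 0 -4.6;50 1 0.5 1.5 0 0 -5.75;50 1.1 0.6 1.8 0 0 -6.9;50 1.28 0.62 2.1 0 0 -8.05;50 1.28 0.62 2.3 0 0 -9.2;50 1.28 0.62 2.5 0 0 -10.35;50 1.28 0.62 2.5 0 0 -11.5'
python3 - <<'E'
from h import *
print(get_obs()['q'])
print(move([.4865,.1075,.15],229.8),move([.4865,.1075,.095],229.8))
E
```

```text
time_s: 11.53
ee_pos: [0.4875, 0.1028, 0.3001]
tool_rot: [-179.9, -0.2, 167.9]
wrist_force: [-0.5, -0.5, -0.4]
width: 0.0498
grip_force: 0.0
[ 39.1122  40.7531 -71.5718 114.5339  45.5938  59.9822  23.5194]
(array([ 0.051,  0.11 , -0.114]), array([  0.  ,  -0.03, -10.32])) (array([0.047, 0.112, 1.261]), array([  0.  ,  -0.03, -10.32]))
```

```bash
python3 -m crank '50 0.05 0.1 -0.1 0 0 -1.15;50 0.05 0.1 -0.1 0 0 -2.3;50 0.05 0.1 -0.1 0 0 -3.45;50 0.05 0.1 -0.1 0 0 -4.6;50 0.05 0.1 -0.1 0 0 -5.75;50 0.05 0.1 -0.1 0 0 -6.9;50 0.05 0.1 -0.1 0 0 -8.05;50 0.05 0.1 -0.1 0 0 -9.2;50 0.05 0.1 -0.1 0 0 -10.3;50 0.05 0.1 -0.1 0 0 -10.3'
python3 - <<'E'
from h import *
print(get_obs()['q'][6])
print(move([.4865,.1075,.095],229.8))
E
```

```text
time_s: 12.37
ee_pos: [0.487, 0.1073, 0.3052]
tool_rot: [179.9, -0.1, -130.5]
wrist_force: [0.3, -0.1, -0.2]
width: 0.0499
grip_force: 0.0
77.24317143533173
(array([0.003, 0.01 , 1.388]), array([ 0.02, -0.01, -0.05]))
```

Lower and pinch; then compute the arc.

```bash
cat >> h.py <<'E'
C=np.array([.577,.215])
def arc(deg,n=8):
    "rows for carrying the pinched knob deg round C (in tool axes now); returns tx ty az per row"
    o=get_obs(); Rt=rot(o['tool_rot']); p=o['ee_pos'][:2]-C
    for i in range(1,n+1):
        a=np.radians(deg*i/n); q=np.array([[np.cos(a),-np.sin(a)],[np.sin(a),np.cos(a)]])@p
        d=Rt.T@np.r_[q-p,0]/.04; print('%.2f %.2f az %.2f'%(d[0],d[1],-deg*i/n/6))
E
python3 -m crank '50 0 0 0.5 0 0 0;50 0 0 1 0 0 0;50 0 0 1.25 0 0 0;50 0 0 1.39 0 0 0;50 0 0 1.39 0 0 0;10 0 0 1.39 0 0 0;10 0 0 1.39 0 0 0;10 0 0 1.39 0 0 0;10 0 0 1.39 0 0 0;10 0 0 1.39 0 0 0' 40
python3 - <<'E'
from h import *
arc(-46,9); o=get_obs(); print(np.linalg.norm(o['ee_pos'][:2]-C))
E
```

```text
time_s: 13.2
ee_pos: [0.4867, 0.1088, 0.2522]
tool_rot: [-179.9, 0.1, -130.6]
wrist_force: [-0.0, -1.0, 6.0]
width: 0.0205
grip_force: 39.4
-0.01 0.31 az 0.85
-0.05 0.62 az 1.70
-0.12 0.92 az 2.56
-0.21 1.22 az 3.41
-0.33 1.50 az 4.26
-0.48 1.78 az 5.11
-0.65 2.04 az 5.96
-0.84 2.28 az 6.81
-1.05 2.51 az 7.67
0.13936241575451302
```

```bash
python3 -m crank '10 -0.01 0.31 0 0 0 0.85;10 -0.05 0.62 0 0 0 1.7;10 -0.12 0.92 0 0 0 2.56;10 -0.21 1.22 0 0 0 3.41;10 -0.33 1.5 0 0 0 4.26;10 -0.48 1.78 0 0 0 5.11;10 -0.65 2.04 0 0 0 5.96;10 -0.84 2.28 0 0 0 6.81;10 -1.05 2.51 0 0 0 7.67;10 -1.05 2.51 0 0 0 7.67'
python3 - <<'E'
from h import *
arc(-41,8); o=get_obs(); p=o['ee_pos'][:2]-C;print(np.linalg.norm(p),np.degrees(np.arctan2(p[1],p[0]))); shot('scene','s2')
E
```

```text
time_s: 14.03
ee_pos: [0.437, 0.208, 0.2522]
tool_rot: [179.9, 0.1, -176.7]
wrist_force: [-3.1, -1.7, 10.2]
width: 0.0207
grip_force: 44.7
-0.02 0.31 az 0.85
-0.06 0.62 az 1.71
-0.13 0.93 az 2.56
-0.23 1.23 az 3.42
-0.36 1.51 az 4.27
-0.51 1.79 az 5.12
-0.68 2.05 az 5.98
-0.88 2.29 az 6.83
0.14018439727239604 -177.13000452934895
```

```bash
python3 -m crank '10 -0.02 0.31 0 0 0 0.85;10 -0.06 0.62 0 0 0 1.7;10 -0.13 0.93 0 0 0 2.56;10 -0.23 1.23 0 0 0 3.42;10 -0.36 1.51 0 0 0 4.27;10 -0.51 1.79 0 0 0 5.12;10 -0.68 2.05 0 0 0 5.98;10 -0.88 2.29 0 0 0 6.83;10 -0.88 2.29 0 0 0 6.83;50 -0.88 2.29 0 0 0 6.83'
python3 - <<'E'
from h import *
o=get_obs(); p=o['ee_pos'][:2]-C;print(np.linalg.norm(p),np.degrees(np.arctan2(p[1],p[0])),o['q'])
print(move([.52,.17,.25],98))
E
```

```text
time_s: 14.92
ee_pos: [0.4669, 0.2996, 0.2513]
tool_rot: [-180.0, 0.0, 142.7]
wrist_force: [-0.0, -0.3, -0.5]
width: 0.0315
grip_force: 0.0
0.138845100557146 142.46807174392632 [  8.3789  44.2897 -59.6266 108.4596  46.7307  55.8379 -20.4566]
(array([-3.02 , -1.771, -3.834]), array([0.  , 0.  , 7.45]))
```

```bash
python3 -m crank '50 0 0 0 0 0 0;50 0 0 -1 0 0 0;50 0 0 -1.8 0 0 0.5;50 -0.4 -0.3 -2.5 0 0 1.6;50 -0.9 -0.6 -3 0 0 2.7;50 -1.5 -0.9 -3.4 0 0 3.8;50 -2 -1.2 -3.8 0 0 4.9;50 -2.5 -1.5 -3.8 0 0 6;50 -3 -1.77 -3.8 0 0 7;50 -3 -1.77 -3.8 0 0 7.45'
python3 - <<'E'
from h import *
c=shot('wrist','w6');print(c['xyz']); report(c,.042,('yellow','blue','green'),smin=60);report(c,.068,('orange',))
E
```

```text
time_s: 15.75
ee_pos: [0.5214, 0.1633, 0.4025]
tool_rot: [-180.0, 0.3, 97.0]
wrist_force: [0.0, -0.3, -0.7]
width: 0.05
grip_force: 0.0
[0.5132 0.2299 0.3708]
yellow [255. 119.] [0.4863 0.2329] (40.3, 27.2) 7.0
blue [419. 286.] [0.7075 0.0602] (81.7, 30.1) 8.7
blue [408. 173.] [0.6587 0.197 ] (42.3, 27.8) 9.8
blue [257. 171.] [0.4933 0.179 ] (39.4, 27.7) 11.5
green [502. 287.] [0.8065 0.0717] (65.1, 19.2) 89.9
orange [288. 183.] [0.5249 0.1721] (101.1, 6.0) 41.1
orange [304.  85.] [0.532  0.2677] (101.2, 5.8) -49.4
```

View pics/w6.png

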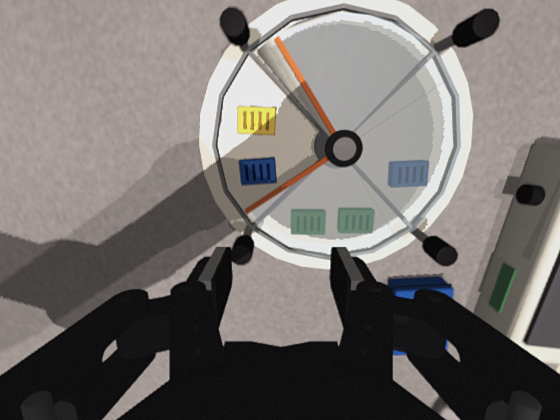

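Wrist view: window now shows yellow (256,120) and blue (258,171); greens at (308,221)/(356,220) and the second blue alone at (408,173) under the hood. So five job cassettes; now yellow.

Run:
```python
from h import *
print(get_obs()['q'][6],move([.4863,.2329,.13],7),move([.4863,.2329,.13],187))
```

```text
-36.62615695123993 (array([ 1.785, -0.631,  2.942]), array([ 0.02,  0.03, 15.02])) (array([ 1.785, -0.631,  2.942]), array([ -0.03,   0.02, -14.98]))
```

```bash
python3 -m crank '40 0.2 -0.1 0 0 0 -1.15;40 0.4 -0.2 0 0 0 -2.3;40 0.6 -0.3 0.4 0 0 -3.45;40 0.8 -0.4 0.8 0 0 -4.6;40 1 -0.5 1.2 0 0 -5.75;40 1.2 -0.6 1.6 0 0 -6.9;40 1.4 -0.6 1.9 0 0 -8.05;40 1.6 -0.6 2.2 0 0 -9.2;40 1.75 -0.6 2.4 0 0 -10.35;40 1.78 -0.63 2.6 0 0 -11.5'
python3 - <<'E'
from h import *
print(move([.4863,.2329,.10],187))
E
```

```text
time_s: 16.63
ee_pos: [0.4836, 0.2381, 0.2985]
tool_rot: [180.0, -0.0, 167.4]
wrist_force: [-0.5, 0.0, 0.2]
width: 0.0401
grip_force: 0.0
(array([-0.095, -0.112,  1.095]), array([ 0.01, -0.01, -3.27]))
```

```bash
python3 -m crank '40 -0.1 -0.1 0 0 0 -1.1;40 -0.1 -0.1 0 0 0 -2.2;40 -0.1 -0.11 0.4 0 0 -3.27;40 -0.1 -0.11 0.8 0 0 -3.27;40 -0.1 -0.11 1.09 0 0 -3.27;40 -0.1 -0.11 1.09 0 0 -3.27;40 -0.1 -0.11 1.09 0 0 -3.27;40 -0.1 -0.11 1.09 0 0 -3.27;40 -0.1 -0.11 1.09 0 0 -3.27;40 -0.1 -0.11 1.09 0 0 -3.27'
python3 - <<'E'
from h import *
c=shot('wrist','w7');report(c,.042,('yellow','blue'),smin=60)
print(move([.4863,.2329,.052],187))
E
```

```text
time_s: 17.47
ee_pos: [0.4876, 0.2324, 0.2564]
tool_rot: [180.0, 0.1, -173.7]
wrist_force: [0.5, 1.0, -0.6]
width: 0.0403
grip_force: 0.0
yellow [279. 227.] [0.4839 0.2316] (41.6, 26.1) 5.2
blue [197. 229.] [0.4911 0.1792] (41.8, 30.4) 11.2
(array([0.03 , 0.018, 1.241]), array([-0.  ,  0.01, -0.11]))
```

View pics/w7.png

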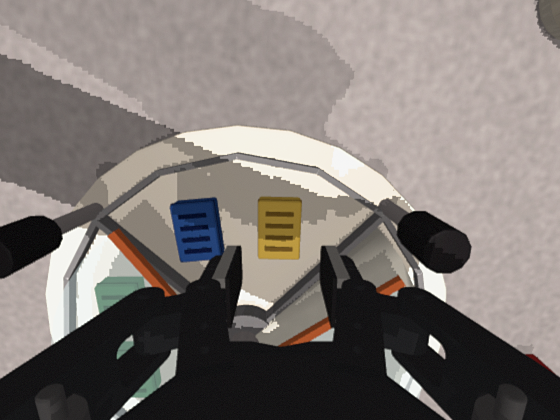

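Wrist view: yellow (279,228) between the fingers' lanes, blue at (197,229) clear to the left. Descend, grip, lift.

```bash
python3 -m crank '40 0.07 0.02 0.4 0 0 0;40 0.07 0.02 0.8 0 0 0;40 0.07 0.02 1.1 0 0 0;40 0.07 0.02 1.24 0 0 0;40 0.07 0.02 1.24 0 0 0;15 0.07 0.02 1.24 0 0 0;15 0.07 0.02 1.24 0 0 0;15 0.07 0.02 1.24 0 0 0;15 0.07 0.02 0.6 0 0 0;15 0.07 0.02 0 0 0 0' 40
python3 - <<'E'
from h import *
print(move([.5706,-.2207,.13],98.6))
E
```

```text
time_s: 18.35
ee_pos: [0.484, 0.2323, 0.2558]
tool_rot: [-180.0, -0.1, -173.6]
wrist_force: [-0.2, 0.5, -0.4]
width: 0.0269
grip_force: 39.9
(array([ -0.897, -11.496,  -0.719]), array([-0.02, -0.01, 14.63]))
```

```bash
python3 -m crank '15 0 0 -0.9 0 0 0;15 0 -0.4 -1.5 0 0 1;15 -0.1 -1.4 -1.5 0 0 2.1;15 -0.2 -2.4 -1.5 0 0 3.2;15 -0.3 -3.4 -1.5 0 0 4.3;15 -0.4 -4.4 -1.5 0 0 5.4;15 -0.5 -5.4 -1.5 0 0 6.5;15 -0.6 -6.4 -1.5 0 0 7.6;15 -0.7 -7.4 -1.5 0 0 8.7;15 -0.8 -8.4 -1.5 0 0 9.8'
python3 - <<'E'
from h import *
print(move([.5692,-.2203,.10],98.6))
E
```

```text
time_s: 19.18
ee_pos: [0.5534, -0.1, 0.3164]
tool_rot: [180.0, 0.1, 127.2]
wrist_force: [1.5, 0.4, -0.8]
width: 0.0267
grip_force: 40.0
(array([-2.633, -1.504,  1.544]), array([0.01, 0.01, 4.77]))
```

```bash
python3 -m crank '15 -0.8 -0.4 0 0 0 1;15 -1.6 -0.9 0.2 0 0 2.1;15 -2.3 -1.3 0.6 0 0 3.2;15 -2.63 -1.5 1 0 0 4.3;15 -2.63 -1.5 1.4 0 0 4.77;15 -2.63 -1.5 1.5 0 0 4.77;15 -2.63 -1.5 1.5 0 0 4.77;15 -2.63 -1.5 1.5 0 0 4.77;15 -2.63 -1.5 1.5 0 0 4.77;15 -2.63 -1.5 1.5 0 0 4.77'
python3 - <<'E'
from h import *
c=shot('wrist','w8');o=get_obs();z=o['ee_pos'][2]-.1822+.016;print('top z',z,o['ee_pos'],o['width']);report(c,z,('yellow',))
print(move([.5692,-.2203,.0370],98.6))
E
```

```text
time_s: 20.02
ee_pos: [0.5704, -0.2169, 0.2569]
tool_rot: [179.9, 0.0, 99.0]
wrist_force: [0.1, -1.2, -0.5]
width: 0.0268
grip_force: 40.0
top z 0.09056198672843764 [ 0.5704 -0.2171  0.2568] 0.026575449963482028
yellow [280. 265.] [ 0.5704 -0.2158] (43.8, 27.6) -81.3
yellow [278. 149.] [ 0.5607 -0.1604] (25.7, 17.9) -81.0
yellow [229. 172.] [ 0.5406 -0.1764] (76.3, 6.5) -81.8
(array([-0.074, -0.043,  1.627]), array([0.01, 0.01, 0.07]))
```

```bash
python3 -m crank '15 -0.1 -0.04 0.5 0 0 0;15 -0.1 -0.04 1 0 0 0;15 -0.1 -0.04 1.3 0 0 0;15 -0.1 -0.04 1.48 0 0 0.07;15 -0.1 -0.04 1.58 0 0 0.07;15 -0.1 -0.04 1.62 0 0 0.07;15 -0.1 -0.04 1.62 0 0 0.07;15 -0.1 -0.04 1.62 0 0 0.07;45 -0.1 -0.04 1.62 0 0 0.07;45 -0.1 -0.04 1.62 0 0 0.07'
python3 - <<'E'
from h import *
c=shot('wrist','w9');report(c,.024,('yellow',))
print(move([.466,.301,.20],142))
E
```

```text
time_s: 20.9
ee_pos: [0.5692, -0.2221, 0.1916]
tool_rot: [179.9, 0.0, 98.5]
wrist_force: [0.6, 0.3, 0.1]
width: 0.0452
grip_force: 0.0
yellow [280. 262.] [ 0.5692 -0.2202] (43.3, 26.9) -81.4
yellow [281. 147.] [ 0.5611 -0.1652] (38.7, 27.1) -81.5
yellow [208. 150.] [ 0.5296 -0.1778] (89.6, 9.8) -81.6
(array([13.312, -0.616, -4.089]), array([ 0.01,  0.01, -7.25]))
```

View pics/w9.png

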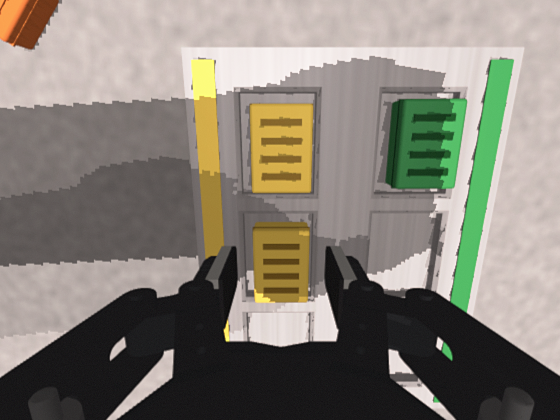

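Yellows sit in pockets at (281,147) and (280,262); green at (430,143) looks a little right of its pocket — checking numerically.

Run:
```python
from h import *
c=shot('wrist');K=blobs(c,'green',400,60)
for k in K:
    p=mid(k); 
    if p[0]<475: print(p,cv2.boundingRect(k),rect(c,k,.024))
print(cast(c,[(400,97),(466,99),(455,188),(405,188)],.024)[:,:2], cast(c,[(391,98),(391,186)],.012)[:,:2])
print('pocket',cast(c,[(380,88),(445,88),(375,193),(452,193)],.016)[:,:2])
```

```text
[425.2328 142.6755] (386, 98, 82, 91) (array([ 0.6239, -0.1537]), (39.2, 32.1), -81.1519832611084)
[[ 0.608  -0.1358]
 [ 0.6361 -0.1324]
 [ 0.6431 -0.1705]
 [ 0.6202 -0.174 ]] [[ 0.6082 -0.1351]
 [ 0.6184 -0.1756]]
pocket [[ 0.601  -0.1322]
 [ 0.6299 -0.1279]
 [ 0.6099 -0.1797]
 [ 0.6473 -0.1741]]
```

Green is within 1 mm of its pocket centre and square, fine. Now the next knob (at ≈232.5°).

Run:
```python
from h import *
print(move([.4912,.1031,.17],167),move([.4912,.1031,.17],232))
```

```text
(array([ 8.327, -0.723, -3.338]), array([  0.  ,   0.01, -11.42])) (array([ 8.327, -0.723, -3.338]), array([ -0.  ,   0.01, -22.25]))
```

```bash
python3 -m crank '50 0 0 -0.9 0 0 0;50 0.3 0 -1.8 0 0 -1.1;50 1.1 -0.1 -2.4 0 0 -2.2;50 2 -0.2 -2.9 0 0 -3.3;50 3 -0.3 -3.3 0 0 -4.4;50 4 -0.4 -3.3 0 0 -5.5;50 5 -0.5 -3.3 0 0 -6.6;50 6 -0.6 -3.3 0 0 -7.7;50 7 -0.7 -3.3 0 0 -8.8;50 8 -0.72 -3.3 0 0 -9.9'
python3 - <<'E'
from h import *
print(move([.4912,.1031,.15],232))
E
```

```text
time_s: 21.83
ee_pos: [0.492, 0.0915, 0.3232]
tool_rot: [-179.9, 0.1, 158.2]
wrist_force: [1.2, -0.8, 0.3]
width: 0.0498
grip_force: 0.0
(array([0.126, 0.263, 0.461]), array([ -0.01,   0.  , -12.3 ]))
```

```bash
python3 -m crank '50 0.1 0.2 0 0 0 -1.15;50 0.1 0.25 0 0 0 -2.3;50 0.13 0.26 0 0 0 -3.45;50 0.13 0.26 0 0 0 -4.6;50 0.13 0.26 0 0 0 -5.75;50 0.13 0.26 0 0 0 -6.9;50 0.13 0.26 0 0 0 -8.05;50 0.13 0.26 0 0 0 -9.2;50 0.13 0.26 0 0 0 -10.35;50 0.13 0.26 0 0 0 -11.5'
python3 - <<'E'
from h import *
print(move([.4912,.1031,.095],232),get_obs()['q'][6])
c=shot('side');m=(c['pixels'].max(2)<50).astype(np.uint8);n,l,s,ce=cv2.connectedComponentsWithStats(m)
for i in range(1,n):
    if 30<s[i,4]<400 and 260<ce[i][0]<310 and 215<ce[i][1]<330: print(ce[i],s[i],cast(c,ce[i],.09)[0,:2])
E
```

```text
time_s: 22.67
ee_pos: [0.4923, 0.1017, 0.323]
tool_rot: [-180.0, 0.0, -132.8]
wrist_force: [-0.4, -0.1, -0.1]
width: 0.05
grip_force: 0.0
(array([-0.008,  0.045,  1.832]), array([-0. ,  0. , -0.8])) 76.6417716664025
[285.3212 237.5255] [281 230  10  16 137] [0.4882 0.1049]
[307.439  258.6341] [296 247  27  21  41] [0.4269 0.1535]
[274.1304 311.5031] [269 303  11  18 161] [0.4635 0.3031]
```

```bash
python3 -m crank '50 0 0.08 0.5 0 0 -0.8;50 0 0.08 1 0 0 -0.8;50 0 0.08 1.4 0 0 -0.8;50 0 0.08 1.7 0 0 -0.8;50 0 0.08 1.83 0 0 -0.8;10 0 0.08 1.83 0 0 -0.8;10 0 0.08 1.83 0 0 -0.8;10 0 0.08 1.83 0 0 -0.8;10 0 0.08 1.83 0 0 -0.8;10 0 0.08 1.83 0 0 -0.8' 40
python3 - <<'E'
from h import *
o=get_obs(); p=o['ee_pos'][:2]-C;print(np.linalg.norm(p),np.degrees(np.arctan2(p[1],p[0])))
arc(-48,9)
E
```

```text
time_s: 23.55
ee_pos: [0.4901, 0.1042, 0.2505]
tool_rot: [-180.0, 0.1, -128.3]
wrist_force: [-1.2, -0.2, 4.5]
width: 0.0208
grip_force: 39.5
0.1407965028502327 -128.0976514274476
-0.01 0.33 az 0.89
-0.06 0.65 az 1.78
-0.13 0.97 az 2.67
-0.24 1.28 az 3.56
-0.37 1.58 az 4.44
-0.53 1.87 az 5.33
-0.71 2.14 az 6.22
-0.92 2.39 az 7.11
-1.15 2.62 az 8.00
```

```bash
python3 -m crank '10 -0.01 0.33 0 0 0 0.89;10 -0.06 0.65 0 0 0 1.78;10 -0.13 0.97 0 0 0 2.67;10 -0.24 1.28 0 0 0 3.56;10 -0.37 1.58 0 0 0 4.44;10 -0.53 1.87 0 0 0 5.33;10 -0.71 2.14 0 0 0 6.22;10 -0.92 2.39 0 0 0 7.11;10 -1.15 2.62 0 0 0 8;10 -1.15 2.62 0 0 0 8'
python3 - <<'E'
from h import *
o=get_obs(); p=o['ee_pos'][:2]-C;print(np.linalg.norm(p),np.degrees(np.arctan2(p[1],p[0])))
arc(-49,9)
E
```

```text
time_s: 24.38
ee_pos: [0.4356, 0.2072, 0.2505]
tool_rot: [179.9, 0.1, -176.4]
wrist_force: [-2.5, -1.0, 9.2]
width: 0.0209
grip_force: 45.2
0.14160680066600462 -176.82361372333978
-0.02 0.34 az 0.91
-0.07 0.67 az 1.81
-0.15 0.99 az 2.72
-0.26 1.31 az 3.63
-0.40 1.62 az 4.54
-0.57 1.91 az 5.44
-0.77 2.18 az 6.35
-0.99 2.43 az 7.26
-1.24 2.66 az 8.17
```

```bash
python3 -m crank '10 -0.02 0.34 0 0 0 0.91;10 -0.07 0.67 0 0 0 1.81;10 -0.15 0.99 0 0 0 2.72;10 -0.26 1.31 0 0 0 3.63;10 -0.4 1.62 0 0 0 4.54;10 -0.57 1.91 0 0 0 5.44;10 -0.77 2.18 0 0 0 6.35;10 -0.99 2.43 0 0 0 7.26;10 -1.24 2.66 0 0 0 8.17;50 -1.24 2.66 0 0 0 8.17'
python3 - <<'E'
from h import *
o=get_obs(); p=o['ee_pos'][:2]-C;print(np.linalg.norm(p),np.degrees(np.arctan2(p[1],p[0])))
print(move([.515,.215,.22],181))
E
```

```text
time_s: 25.22
ee_pos: [0.4798, 0.3164, 0.2507]
tool_rot: [179.8, -0.0, 134.6]
wrist_force: [0.5, 0.6, 1.1]
width: 0.0315
grip_force: 0.0
0.14048934106402147 133.79064368439333
(array([-2.421, -1.144, -3.106]), array([ 0.03,  0.01, -7.73]))
```

```bash
python3 -m crank '50 0 0 -0.2 0 0 0;50 0 0 -1.2 0 0 0;40 -0.1 -0.1 -2 0 0 -1.1;40 -0.5 -0.3 -2.4 0 0 -2.2;40 -1 -0.5 -2.6 0 0 -3.3;40 -1.5 -0.7 -2.6 0 0 -4.4;40 -2 -0.9 -2.6 0 0 -5.5;40 -2.4 -1.1 -2.6 0 0 -6.6;40 -2.42 -1.14 -2.6 0 0 -7.7;40 -2.42 -1.14 -2.6 0 0 -7.7'
python3 - <<'E'
from h import *
c=shot('wrist','w10');report(c,.042,('yellow','blue','green'),smin=60)
E
```

```text
time_s: 26.05
ee_pos: [0.515, 0.2103, 0.3532]
tool_rot: [-179.9, -0.1, -179.0]
wrist_force: [-0.3, 0.4, 0.5]
width: 0.04
grip_force: 0.0
blue [149. 382.] [0.7327 0.0662] (49.3, 12.7) -42.0
blue [125. 347.] [0.6862 0.0394] (36.2, 11.1) -43.6
blue [373. 235.] [0.5493 0.3027] (41.4, 29.5) -88.9
blue [206. 223.] [0.5399 0.1373] (40.7, 28.9) -88.9
green [322. 173.] [0.4888 0.2489] (39.7, 27.8) 87.4
green [263. 172.] [0.4882 0.1937] (38.8, 28.1) 88.0
```

View pics/w10.png

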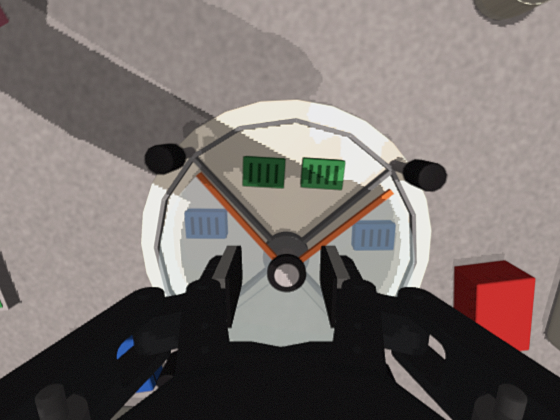

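Wrist view: greens at (263,172) and (322,173) in the window, long side across the radius, blues under the hood at (206,223) and (373,235). Only two greens here; pick the (322,173) one.

```bash
python3 - <<'E'
from h import *
print(move([.4888,.2485,.11],87.7))
E
python3 -m crank '40 0.1 -0.1 0 0 0 1.15;40 0.2 -0.3 0 0 0 2.3;40 0.3 -0.5 0.2 0 0 3.45;40 0.4 -0.7 0.4 0 0 4.6;40 0.5 -0.8 0.6 0 0 5.75;40 0.6 -0.9 0.8 0 0 6.9;40 0.65 -0.9 1 0 0 8.05;40 0.65 -0.95 1.1 0 0 9.2;40 0.65 -0.95 1.2 0 0 10.35;40 0.65 -0.95 1.3 0 0 11.5'
python3 - <<'E'
from h import *
print(move([.4888,.2485,.10],87.7))
E
```

```text
(array([0.627, 0.929, 2.22 ]), array([-0.01, -0.  , 15.51]))
time_s: 26.93
ee_pos: [0.4883, 0.1755, 0.3018]
tool_rot: [180.0, 0.0, 111.5]
wrist_force: [-0.4, -0.7, 0.7]
width: 0.0402
grip_force: 0.0
(array([1.694, 0.68 , 1.178]), array([0.  , 0.  , 3.96]))
```

```bash
python3 -m crank '40 0.4 0.15 0 0 0 1;40 0.8 0.3 0 0 0 2;40 1.2 0.45 0 0 0 3;40 1.6 0.6 0 0 0 3.96;40 1.69 0.68 0.4 0 0 3.96;40 1.69 0.68 0.8 0 0 3.96;40 1.69 0.68 1.18 0 0 3.96;40 1.69 0.68 1.18 0 0 3.96;40 1.69 0.68 1.18 0 0 3.96;40 1.69 0.68 1.18 0 0 3.96'
python3 - <<'E'
from h import *
c=shot('wrist','w11');report(c,.042,('green',),smin=60);print(get_obs()['q'][6])
print(move([.4888,.2485,.052],87.7))
E
```

```text
time_s: 27.77
ee_pos: [0.4891, 0.2481, 0.2549]
tool_rot: [180.0, -0.0, 88.1]
wrist_force: [0.2, -0.0, -0.9]
width: 0.0399
grip_force: 0.0
green [284. 304.] [0.4896 0.1973] (45.4, 27.5) 88.1
green [282. 230.] [0.49   0.2511] (42.2, 27.1) 87.1
-62.96911574786208
(array([ 0.009, -0.014,  1.213]), array([ 0.01, -0.01,  0.06]))
```

```bash
python3 -m crank '40 0.03 0 0.4 0 0 0;40 0.03 0 0.8 0 0 0;40 0.03 0 1.1 0 0 0;40 0.03 0 1.21 0 0 0;40 0.03 0 1.21 0 0 0;15 0.03 0 1.21 0 0 0;15 0.03 0 1.21 0 0 0;15 0.03 0 1.21 0 0 0;15 0.03 0 0.6 0 0 0;15 0.03 0 -0.3 0 0 0' 40
python3 - <<'E'
from h import *
print(move([.6345,-.2108,.16],98.6))
E
```

```text
time_s: 28.65
ee_pos: [0.4879, 0.2482, 0.2647]
tool_rot: [-179.7, 0.1, 88.1]
wrist_force: [1.0, 0.3, -0.6]
width: 0.0268
grip_force: 40.4
(array([-11.351,   4.032,  -1.244]), array([-0.05,  0.02, -1.75]))
```

```bash
python3 -m crank '15 0 0 -0.9 0 0 0;15 -0.5 0.2 -1.4 0 0 0;15 -1.4 0.5 -1.4 0 0 -0.3;15 -2.3 0.8 -1.4 0 0 -0.6;15 -3.2 1.1 -1.4 0 0 -0.9;15 -4.1 1.4 -1.4 0 0 -1.2;15 -5 1.8 -1.4 0 0 -1.5;15 -5.9 2.1 -1.4 0 0 -1.75;15 -6.8 2.4 -1.4 0 0 -1.75;15 -7.7 2.7 -1.4 0 0 -1.75'
python3 - <<'E'
from h import *
print(move([.6345,-.2110,.10],98.6))
E
```

```text
time_s: 29.48
ee_pos: [0.5872, -0.0643, 0.3231]
tool_rot: [179.9, 0.0, 98.6]
wrist_force: [0.0, 0.6, -0.5]
width: 0.0267
grip_force: 40.4
(array([-3.802,  0.619,  1.712]), array([ 0.01,  0.01, -0.  ]))
```

```bash
python3 -m crank '15 -0.9 0.15 0 0 0 0;15 -1.8 0.3 0 0 0 0;15 -2.7 0.45 0.2 0 0 0;15 -3.5 0.6 0.6 0 0 0;15 -3.8 0.62 1.2 0 0 0;15 -3.8 0.62 1.6 0 0 0;15 -3.8 0.62 1.7 0 0 0;15 -3.8 0.62 1.7 0 0 0;15 -3.8 0.62 1.7 0 0 0;15 -3.8 0.62 1.7 0 0 0'
python3 - <<'E'
from h import *
c=shot('wrist','w12');o=get_obs();z=o['ee_pos'][2]-.1822+.016;report(c,z,('green',));report(c,.024,('yellow','green'))
print(o['ee_pos'],move([.6345,-.2115,.0370],98.6))
E
```

```text
time_s: 30.32
ee_pos: [0.6349, -0.2068, 0.2562]
tool_rot: [179.9, 0.0, 98.8]
wrist_force: [0.1, -0.6, -0.3]
width: 0.0264
grip_force: 40.4
green [281. 263.] [ 0.6348 -0.2049] (43.6, 27.6) -81.6
green [280. 153.] [ 0.6266 -0.1517] (26.0, 18.2) -81.7
green [324. 167.] [ 0.6475 -0.1594] (74.3, 6.3) -81.4
yellow [188. 230.] [ 0.5711 -0.2206] (41.3, 30.5) -81.3
yellow [182. 149.] [ 0.5628 -0.1647] (38.3, 30.3) -81.1
yellow [137. 191.] [ 0.5357 -0.2041] (145.3, 10.0) -81.5
green [281. 263.] [ 0.6398 -0.2366] (65.1, 41.1) -81.6
green [280. 153.] [ 0.6275 -0.1573] (38.8, 27.2) -81.7
green [324. 167.] [ 0.6587 -0.1688] (110.7, 9.3) -81.4
[ 0.6349 -0.2071  0.2563] (array([-0.106, -0.031,  1.616]), array([0.02, 0.01, 0.02]))
```

```bash
python3 -m crank '15 -0.11 -0.03 0.5 0 0 0;15 -0.11 -0.03 1 0 0 0;15 -0.11 -0.03 1.3 0 0 0;15 -0.11 -0.03 1.48 0 0 0;15 -0.11 -0.03 1.58 0 0 0;15 -0.11 -0.03 1.62 0 0 0;15 -0.11 -0.03 1.62 0 0 0;15 -0.11 -0.03 1.62 0 0 0;45 -0.11 -0.03 1.62 0 0 0;45 -0.11 -0.03 1.62 0 0 0'
python3 - <<'E'
from h import *
c=shot('wrist','w13');report(c,.024,('green',))
print(move([.489,.195,.16],88))
E
```

```text
time_s: 31.2
ee_pos: [0.634, -0.2134, 0.1905]
tool_rot: [179.9, 0.0, 98.6]
wrist_force: [0.1, 0.1, 0.1]
width: 0.045
grip_force: 0.0
green [333. 328.] [ 0.6665 -0.2414] (20.2, 4.7) -78.9
green [281. 261.] [ 0.6339 -0.2106] (42.4, 27.3) -81.5
green [285. 150.] [ 0.6275 -0.1574] (38.6, 27.3) -81.4
green [349. 151.] [ 0.6565 -0.1584] (88.0, 9.3) -81.4
(array([10.635, -2.052, -3.116]), array([0.01, 0.  , 1.77]))
```

```bash
python3 -m crank '50 0 0 -0.9 0 0 0;50 0.5 -0.1 -1.8 0 0 0.1;45 1.4 -0.3 -2.3 0 0 0.3;42 2.4 -0.5 -2.7 0 0 0.6;40 3.4 -0.7 -3.1 0 0 0.9;40 4.4 -0.9 -3.1 0 0 1.2;40 5.4 -1.1 -3.1 0 0 1.5;40 6.4 -1.3 -3.1 0 0 1.77;40 7.4 -1.5 -3.1 0 0 1.77;40 8.4 -1.7 -3.1 0 0 1.77'
python3 - <<'E'
from h import *
print(move([.489,.195,.10],88))
E
```

```text
time_s: 32.08
ee_pos: [0.5152, 0.1103, 0.3143]
tool_rot: [179.9, 0.0, 88.0]
wrist_force: [0.7, 0.7, 0.3]
width: 0.0403
grip_force: 0.0
(array([ 2.093, -0.731,  1.488]), array([ 0.01,  0.01, -0.01]))
```

```bash
python3 -m crank '40 0.8 -0.3 0 0 0 0;40 1.6 -0.6 0 0 0 0;40 2.09 -0.73 0.3 0 0 0;40 2.09 -0.73 0.8 0 0 0;40 2.09 -0.73 1.2 0 0 0;40 2.09 -0.73 1.45 0 0 0;40 2.09 -0.73 1.48 0 0 0;40 2.09 -0.73 1.48 0 0 0;40 2.09 -0.73 1.48 0 0 0;40 2.09 -0.73 1.48 0 0 0'
python3 - <<'E'
from h import *
c=shot('wrist','w14');report(c,.042,('green',),smin=60)
print(move([.489,.195,.052],88))
E
```

```text
time_s: 32.92
ee_pos: [0.4905, 0.1933, 0.2554]
tool_rot: [179.9, -0.0, 88.0]
wrist_force: [0.8, -0.1, -0.0]
width: 0.0402
grip_force: 0.0
green [279. 231.] [0.4895 0.1954] (41.6, 27.4) 87.9
(array([ 0.042, -0.039,  1.217]), array([ 0.01, -0.  , -0.01]))
```

```bash
python3 -m crank '40 0.03 -0.03 0.4 0 0 0;40 0.03 -0.03 0.8 0 0 0;40 0.03 -0.03 1.1 0 0 0;40 0.03 -0.03 1.21 0 0 0;40 0.03 -0.03 1.21 0 0 0;15 0.03 -0.03 1.21 0 0 0;15 0.03 -0.03 1.21 0 0 0;15 0.03 -0.03 1.21 0 0 0;15 0.03 -0.03 0.6 0 0 0;15 0.03 -0.03 -0.3 0 0 0' 40
python3 - <<'E'
from h import *
print(move([.6432,-.2685,.16],98.6))
E
```

```text
time_s: 33.8
ee_pos: [0.4874, 0.1937, 0.2649]
tool_rot: [-179.7, 0.1, 88.0]
wrist_force: [0.3, -0.4, 0.1]
width: 0.0267
grip_force: 39.5
(array([-11.414,   4.287,  -1.247]), array([-0.05,  0.01, -1.77]))
```

```bash
python3 -m crank '15 0 0 -0.9 0 0 0;15 -0.5 0.2 -1.4 0 0 0;15 -1.4 0.5 -1.4 0 0 -0.3;15 -2.3 0.8 -1.4 0 0 -0.6;15 -3.2 1.1 -1.4 0 0 -0.9;15 -4.1 1.5 -1.4 0 0 -1.2;15 -5 1.9 -1.4 0 0 -1.5;15 -5.9 2.2 -1.4 0 0 -1.77;15 -6.8 2.5 -1.4 0 0 -1.77;15 -7.7 2.9 -1.4 0 0 -1.77'
python3 - <<'E'
from h import *
print(move([.6432,-.2685,.10],98.6))
E
```

```text
time_s: 34.63
ee_pos: [0.5937, -0.1194, 0.3229]
tool_rot: [-180.0, 0.0, 98.6]
wrist_force: [0.9, 0.9, -1.1]
width: 0.0269
grip_force: 39.6
(array([-3.869,  0.667,  1.708]), array([-0.  ,  0.01,  0.  ]))
```

```bash
python3 -m crank '15 -0.9 0.15 0 0 0 0;15 -1.8 0.3 0 0 0 0;15 -2.7 0.45 0.2 0 0 0;15 -3.5 0.6 0.6 0 0 0;15 -3.86 0.66 1.2 0 0 0;15 -3.86 0.66 1.6 0 0 0;15 -3.86 0.66 1.7 0 0 0;15 -3.86 0.66 1.7 0 0 0;15 -3.86 0.66 1.7 0 0 0;15 -3.86 0.66 1.7 0 0 0'
python3 - <<'E'
from h import *
o=get_obs();print(o['ee_pos'],o['width'],move([.6432,-.2690,.0370],98.6))
E
```

```text
time_s: 35.47
ee_pos: [0.6439, -0.2641, 0.2564]
tool_rot: [179.9, 0.0, 98.8]
wrist_force: [-0.1, 0.8, 0.3]
width: 0.0269
grip_force: 39.6
[ 0.6439 -0.2641  0.2564] 0.02689505930006612 (array([-0.119, -0.039,  1.617]), array([0.02, 0.  , 0.03]))
```

```bash
python3 -m crank '15 -0.12 -0.03 0.5 0 0 0;15 -0.12 -0.03 1 0 0 0;15 -0.12 -0.03 1.3 0 0 0;15 -0.12 -0.03 1.48 0 0 0;15 -0.12 -0.03 1.58 0 0 0;15 -0.12 -0.03 1.62 0 0 0;15 -0.12 -0.03 1.62 0 0 0;15 -0.12 -0.03 1.62 0 0 0;45 -0.12 -0.03 1.62 0 0 0;45 -0.12 -0.03 1.62 0 0 0'
python3 - <<'E'
from h import *
print(move([.61,-.30,.20],98.6))
E
```

```text
time_s: 36.3
ee_pos: [0.643, -0.271, 0.1905]
tool_rot: [179.9, 0.0, 98.6]
wrist_force: [0.2, -0.8, -0.3]
width: 0.0451
grip_force: 0.0
(array([-0.595, -0.919, -4.105]), array([0.01, 0.01, 0.  ]))
```

```bash
python3 -m crank '50 0 0 -0.8 0 0 0;50 -0.1 -0.1 -1.6 0 0 0;50 -0.2 -0.3 -2.4 0 0 0;50 -0.4 -0.6 -3.2 0 0 0;50 -0.6 -0.9 -3.8 0 0 0;50 -0.6 -0.92 -3.8 0 0 0;50 -0.6 -0.92 -3.8 0 0 0;50 -0.6 -0.92 -3.8 0 0 0;50 -0.6 -0.92 -3.8 0 0 0;50 -0.6 -0.92 -3.8 0 0 0'
python3 - <<'E'
from h import *
c=shot('wrist','w15');report(c,.024,('yellow','green'),smin=60)
cv2.imwrite('pics/w15c.png',cv2.resize(c['pixels'][40:300,120:440,::-1],None,fx=2.2,fy=2.2))
d=camera('side');report(d,.042,('yellow','green','blue'),smin=60,amin=60)
E
```

```text
time_s: 37.13
ee_pos: [0.6098, -0.2994, 0.3401]
tool_rot: [-179.9, -0.1, 98.7]
wrist_force: [0.5, 0.3, -0.7]
width: 0.0503
grip_force: 0.0
yellow [217. 171.] [ 0.5447 -0.279 ] (77.9, 9.7) -81.5
yellow [251. 111.] [ 0.5697 -0.2228] (38.2, 26.5) -82.1
yellow [249.  40.] [ 0.5613 -0.1657] (38.4, 27.6) -81.3
yellow [211.  55.] [ 0.5314 -0.1902] (99.8, 10.4) -81.3
green [320. 176.] [ 0.6427 -0.2721] (39.5, 28.4) -81.3
green [322. 112.] [ 0.6337 -0.2135] (38.8, 28.5) -81.3
green [326.  44.] [ 0.6269 -0.1588] (40.3, 28.2) -81.5
green [356. 100.] [ 0.664  -0.2098] (178.4, 9.9) -81.4
yellow [282. 180.] [ 0.558  -0.1641] (105.2, 27.3) -81.1
yellow [295. 174.] [ 0.5287 -0.1969] (185.4, 10.9) -81.1
yellow [404.  77.] [ 0.2845 -0.8583] (203.7, 168.0) 0.9
green [261. 167.] [ 0.6278 -0.191 ] (152.0, 28.9) -80.8
green [251. 169.] [ 0.655  -0.1786] (183.1, 10.0) -81.6
blue [233. 318.] [0.5489 0.3082] (47.0, 29.9) -88.8
blue [260. 256.] [0.5397 0.1378] (40.9, 29.5) -89.8
blue [203. 210.] [0.7176 0.0264] (125.6, 80.0) -79.3
```

View pics/w15c.png

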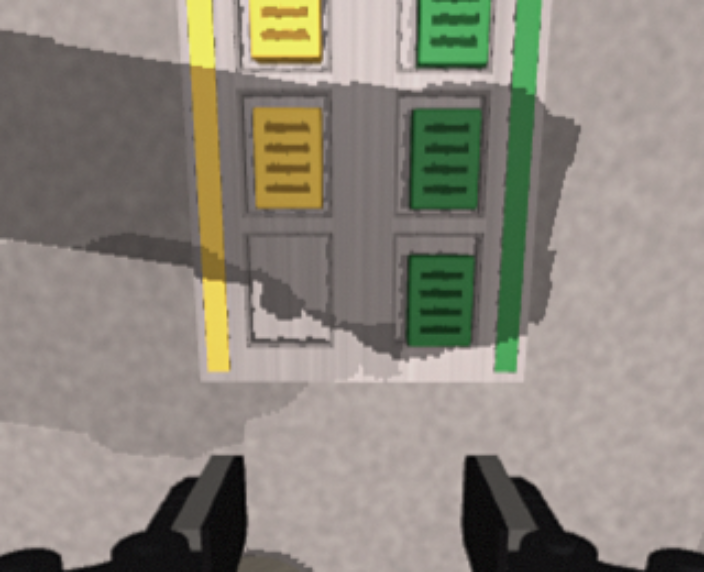

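All five cassettes sit square inside their pockets in the crop (yellow 285,25 / 288,158; green 453,30 / 446,158 / 440,300). Two blues remain on the carousel. Now park the blank (+177°).

Run:
```python
from h import *
print(move([.4795,.3165,.16],134))
c=camera('side');m=(c['pixels'].max(2)<50).astype(np.uint8);n,l,s,ce=cv2.connectedComponentsWithStats(m)
for i in range(1,n):
    if 60<s[i,4]<400 and 240<ce[i][0]<310 and 215<ce[i][1]<345: print(ce[i],s[i],cast(c,ce[i],.09)[0,:2])
```

```text
(array([15.713, -0.899,  0.668]), array([-0.01, -0.02, -5.89]))
[291.1318 244.031 ] [287 237  10  17 129] [0.4709 0.1209]
[253.4475 271.5797] [227 257  62  25 295] [0.5308 0.2178]
[265.9476 318.6463] [254 307  37  29 229] [0.4748 0.3228]
[273.281  339.0331] [251 315  48  37 121] [0.45   0.3621]
```

```bash
python3 -m crank '50 1 -0.05 0 0 0 -0.4;50 2 -0.1 0 0 0 -0.8;50 3 -0.15 0 0 0 -1.2;50 4 -0.2 0 0 0 -1.6;50 5 -0.3 0 0 0 -2;50 6 -0.4 0 0 0 -2.4;50 7 -0.45 0 0 0 -2.8;50 8 -0.5 0 0 0 -3.2;50 9 -0.55 0 0 0 -3.6;50 10 -0.6 0 0 0 -4'
python3 - <<'E'
from h import *
print(move([.4795,.3165,.16],134))
E
```

```text
time_s: 38.12
ee_pos: [0.5254, 0.0935, 0.3416]
tool_rot: [180.0, -0.0, 122.7]
wrist_force: [1.4, -0.1, 0.8]
width: 0.0501
grip_force: 0.0
(array([5.31 , 2.048, 0.671]), array([ 0.  , -0.  , -1.88]))
```

```bash
python3 -m crank '50 0.9 0.35 0 0 0 -0.4;50 1.8 0.7 0 0 0 -0.8;50 2.7 1.05 0 0 0 -1.2;50 3.6 1.4 0 0 0 -1.6;50 4.5 1.75 0 0 0 -1.88;50 5.1 2 0 0 0 -1.88;50 5.31 2.05 0 0 0 -1.88;50 5.31 2.05 0.6 0 0 -1.88;50 5.31 2.05 1.2 0 0 -1.88;50 5.31 2.05 1.2 0 0 -1.88'
python3 - <<'E'
from h import *
c=shot('wrist');m=(c['pixels'].max(2)<45).astype(np.uint8);n,l,s,ce=cv2.connectedComponentsWithStats(m)
for i in range(1,n):
    if 300<s[i,4]<8000: print(ce[i].round(),s[i].tolist(),cast(c,ce[i],.1)[0,:2])
print(get_obs()['ee_pos'],proj(c,[.4795,.3165,.106]),move([.4795,.3165,.095],134))
E
```

```text
time_s: 38.95
ee_pos: [0.4796, 0.3132, 0.2894]
tool_rot: [-179.6, -0.0, 133.9]
wrist_force: [-1.1, -1.5, -0.5]
width: 0.0502
grip_force: 0.0
[293. 239.] [275, 214, 38, 50, 1506] [0.4792 0.3219]
[0.4801 0.3137 0.2914] [[286.5376 250.115 ]] (array([0.061, 0.044, 1.043]), array([-0.05, -0.01, -0.02]))
```

```bash
python3 -m crank '50 0.08 0.06 0.3 0 0 0;50 0.08 0.06 0.6 0 0 0;50 0.08 0.06 0.9 0 0 0;50 0.08 0.06 1.04 0 0 0;50 0.08 0.06 1.04 0 0 0;10 0.08 0.06 1.04 0 0 0;10 0.08 0.06 1.04 0 0 0;10 0.08 0.06 1.04 0 0 0;10 0.08 0.06 1.04 0 0 0;10 0.08 0.06 1.04 0 0 0' 40
python3 - <<'E'
from h import *
o=get_obs(); p=o['ee_pos'][:2]-C;print(np.linalg.norm(p),np.degrees(np.arctan2(p[1],p[0])))
arc(44.5,9)
E
```

```text
time_s: 39.83
ee_pos: [0.4806, 0.3191, 0.2528]
tool_rot: [179.9, 0.0, 133.9]
wrist_force: [-0.2, -0.0, 2.4]
width: 0.0208
grip_force: 39.4
0.14191257835325147 132.8152050961055
-0.01 -0.31 az -0.82
-0.04 -0.61 az -1.65
-0.10 -0.91 az -2.47
-0.19 -1.20 az -3.30
-0.30 -1.49 az -4.12
-0.43 -1.76 az -4.94
-0.59 -2.03 az -5.77
-0.77 -2.27 az -6.59
-0.97 -2.51 az -7.42
```

```bash
python3 -m crank '10 -0.01 -0.31 0 0 0 -0.82;10 -0.04 -0.61 0 0 0 -1.65;10 -0.1 -0.91 0 0 0 -2.47;10 -0.19 -1.2 0 0 0 -3.3;10 -0.3 -1.49 0 0 0 -4.12;10 -0.43 -1.76 0 0 0 -4.94;10 -0.59 -2.03 0 0 0 -5.77;10 -0.77 -2.27 0 0 0 -6.59;10 -0.97 -2.51 0 0 0 -7.42;10 -0.97 -2.51 0 0 0 -7.42'
python3 - <<'E'
from h import *
o=get_obs(); p=o['ee_pos'][:2]-C;print(np.linalg.norm(p),np.degrees(np.arctan2(p[1],p[0])))
arc(45.5,9)
E
```

```text
time_s: 40.67
ee_pos: [0.4353, 0.2199, 0.2528]
tool_rot: [-180.0, 0.1, 178.6]
wrist_force: [0.6, 2.3, 0.9]
width: 0.0204
grip_force: 42.1
0.14174600248017272 178.01708615498424
-0.01 -0.31 az -0.84
-0.05 -0.62 az -1.69
-0.11 -0.93 az -2.53
-0.21 -1.23 az -3.37
-0.32 -1.52 az -4.21
-0.47 -1.79 az -5.06
-0.63 -2.06 az -5.90
-0.82 -2.31 az -6.74
-1.03 -2.54 az -7.58
```

```bash
python3 -m crank '10 -0.01 -0.31 0 0 0 -0.84;10 -0.05 -0.62 0 0 0 -1.69;10 -0.11 -0.93 0 0 0 -2.53;10 -0.21 -1.23 0 0 0 -3.37;10 -0.32 -1.52 0 0 0 -4.21;10 -0.47 -1.79 0 0 0 -5.06;10 -0.63 -2.06 0 0 0 -5.9;10 -0.82 -2.31 0 0 0 -6.74;10 -1.03 -2.54 0 0 0 -7.58;10 -1.03 -2.54 0 0 0 -7.58'
python3 - <<'E'
from h import *
o=get_obs(); p=o['ee_pos'][:2]-C;a=np.arctan2(p[1],p[0]);print(np.degrees(a)); b=a-np.pi/2
k=C+.141*np.array([np.cos(b),np.sin(b)]);print(k,np.degrees(b)%360,move([*k,.16],np.degrees(b)%360))
E
```

```text
time_s: 41.5
ee_pos: [0.475, 0.1174, 0.2527]
tool_rot: [-180.0, 0.1, -136.0]
wrist_force: [-2.3, 1.9, 5.6]
width: 0.0208
grip_force: 44.8
-136.2472756378927
[0.4795 0.3168] 133.7527243621073 (array([-3.545,  3.511, -1.544]), array([ 0.01,  0.02, 15.04]))
```

```bash
python3 -m crank '50 0 0 0 0 0 0;50 0 0 0 0 0 0;50 0 0 -0.8 0 0 0;50 0 0 -1.6 0 0 0;50 -0.5 0.5 -1.6 0 0 1.15;50 -1 1 -1.6 0 0 2.3;50 -1.5 1.5 -1.6 0 0 3.45;50 -2 2 -1.6 0 0 4.6;50 -2.5 2.5 -1.6 0 0 5.75;50 -3 3 -1.6 0 0 6.9'
python3 - <<'E'
from h import *
print(move([.4795,.3168,.16],133.8))
E
```

```text
time_s: 42.33
ee_pos: [0.4761, 0.2895, 0.3161]
tool_rot: [-179.9, 0.0, -177.9]
wrist_force: [-0.8, -0.2, -0.3]
width: 0.0498
grip_force: 0.0
(array([-0.111,  0.678,  0.033]), array([-0.01,  0.01,  8.05]))
```

```bash
python3 -m crank '50 -0.1 0.4 0 0 0 1.15;50 -0.11 0.68 0 0 0 2.3;50 -0.11 0.68 0 0 0 3.45;50 -0.11 0.68 0 0 0 4.6;50 -0.11 0.68 0 0 0 5.75;50 -0.11 0.68 0 0 0 6.9;50 -0.11 0.68 0 0 0 8.05;50 -0.11 0.68 0.3 0 0 8.05;50 -0.11 0.68 0.4 0 0 8.05;50 -0.11 0.68 0.4 0 0 8.05'
python3 - <<'E'
from h import *
c=shot('wrist');m=(c['pixels'].max(2)<45).astype(np.uint8);n,l,s,ce=cv2.connectedComponentsWithStats(m)
for i in range(1,n):
    if 300<s[i,4]<8000: print(ce[i].round(),s[i].tolist(),cast(c,ce[i],.1)[0,:2])
print(move([.4795,.317,.095],133.8))
E
```

```text
time_s: 43.17
ee_pos: [0.479, 0.315, 0.2982]
tool_rot: [-179.8, -0.0, 134.4]
wrist_force: [-0.1, -0.3, -0.6]
width: 0.0499
grip_force: 0.0
[284. 236.] [267, 212, 36, 49, 1355] [0.4767 0.3199]
(array([0.026, 0.039, 1.228]), array([-0.02, -0.  ,  0.09]))
```

```bash
python3 -m crank '50 0.03 0.02 0.4 0 0 0.09;50 0.03 0.02 0.8 0 0 0.09;50 0.03 0.02 1.1 0 0 0.09;50 0.03 0.02 1.22 0 0 0.09;50 0.03 0.02 1.22 0 0 0.09;10 0.03 0.02 1.22 0 0 0.09;10 0.03 0.02 1.22 0 0 0.09;10 0.03 0.02 1.22 0 0 0.09;10 0.03 0.02 1.22 0 0 0.09;10 0.03 0.02 1.22 0 0 0.09' 40
python3 - <<'E'
from h import *
o=get_obs(); p=o['ee_pos'][:2]-C;a=np.degrees(np.arctan2(p[1],p[0]));print(np.linalg.norm(p),a,221.1-a)
arc(44,9)
E
```

```text
time_s: 44.05
ee_pos: [0.4796, 0.3173, 0.252]
tool_rot: [179.9, 0.0, 133.7]
wrist_force: [0.5, -0.0, 2.3]
width: 0.0207
grip_force: 39.5
0.14124059254957055 133.58126692351397 87.51873307648603
-0.01 -0.30 az -0.81
-0.05 -0.60 az -1.63
-0.11 -0.89 az -2.44
-0.20 -1.18 az -3.26
-0.31 -1.46 az -4.07
-0.45 -1.73 az -4.89
-0.61 -1.99 az -5.70
-0.79 -2.23 az -6.52
-0.99 -2.45 az -7.33
```

```bash
python3 -m crank '10 -0.01 -0.3 0 0 0 -0.81;10 -0.05 -0.6 0 0 0 -1.63;10 -0.11 -0.89 0 0 0 -2.44;10 -0.2 -1.18 0 0 0 -3.26;10 -0.31 -1.46 0 0 0 -4.07;10 -0.45 -1.73 0 0 0 -4.89;10 -0.61 -1.99 0 0 0 -5.7;10 -0.79 -2.23 0 0 0 -6.52;10 -0.99 -2.45 0 0 0 -7.33;10 -0.99 -2.45 0 0 0 -7.33'
python3 - <<'E'
from h import *
o=get_obs(); p=o['ee_pos'][:2]-C;a=np.degrees(np.arctan2(p[1],p[0]))%360;print(a,221.1-a)
arc(221.1-a,9)
E
```

```text
time_s: 44.88
ee_pos: [0.4361, 0.2194, 0.252]
tool_rot: [-180.0, 0.0, 177.8]
wrist_force: [-0.7, 1.8, 2.4]
width: 0.0204
grip_force: 42.2
178.19593443777921 42.90406556222078
-0.01 -0.29 az -0.79
-0.05 -0.58 az -1.59
-0.12 -0.87 az -2.38
-0.20 -1.15 az -3.18
-0.31 -1.42 az -3.97
-0.44 -1.68 az -4.77
-0.59 -1.93 az -5.56
-0.77 -2.17 az -6.36
-0.96 -2.39 az -7.15
```

```bash
python3 -m crank '10 -0.01 -0.29 0 0 0 -0.79;10 -0.05 -0.58 0 0 0 -1.59;10 -0.12 -0.87 0 0 0 -2.38;10 -0.2 -1.15 0 0 0 -3.18;10 -0.31 -1.42 0 0 0 -3.97;10 -0.44 -1.68 0 0 0 -4.77;10 -0.59 -1.93 0 0 0 -5.56;10 -0.77 -2.17 0 0 0 -6.36;10 -0.96 -2.39 0 0 0 -7.15;10 -0.96 -2.39 0 0 0 -7.15'
python3 - <<'E'
from h import *
o=get_obs(); p=o['ee_pos'][:2]-C;a=np.degrees(np.arctan2(p[1],p[0]))%360;print(a,221.1-a)
print(move([.52,.20,.24],180))
E
```

```text
time_s: 45.72
ee_pos: [0.4718, 0.1222, 0.252]
tool_rot: [-179.9, 0.0, -139.4]
wrist_force: [-3.6, 0.9, 7.6]
width: 0.0207
grip_force: 44.7
221.40500577764263 -0.30500577764263426
(array([-2.183,  0.688, -3.568]), array([-0.01,  0.01,  6.77]))
```

Release, rise, and look straight down to compare the blank with the window.

```bash
python3 -m crank '50 0 0 0 0 0 0;50 0 0 0 0 0 0;50 0 0 -0.8 0 0 0;50 0 0 -1.6 0 0 0;50 -0.4 0.1 -2.3 0 0 1.1;50 -0.9 0.3 -3 0 0 2.2;50 -1.4 0.5 -3.4 0 0 3.3;50 -1.9 0.6 -3.4 0 0 4.4;50 -2.18 0.69 -3.4 0 0 5.5;50 -2.18 0.69 -3.4 0 0 6.7'
python3 - <<'E'
from h import *
c=shot('wrist','w16');report(c,.068,('orange',));report(c,.042,('yellow','blue','green'),smin=60)
m=(c['pixels'].max(2)<45).astype(np.uint8);n,l,s,ce=cv2.connectedComponentsWithStats(m)
for i in range(1,n):
    if 200<s[i,4]<8000: print(ce[i].round(),s[i].tolist(),cast(c,ce[i],.1)[0,:2])
E
```

```text
time_s: 46.55
ee_pos: [0.5192, 0.2038, 0.3883]
tool_rot: [179.9, 0.1, -179.9]
wrist_force: [-1.0, -0.8, 0.2]
width: 0.05
grip_force: 0.0
orange [343. 209.] [0.5328 0.2662] (101.0, 6.8) -50.0
orange [246. 201.] [0.5246 0.1718] (101.2, 6.5) 40.2
orange [ 3. 96.] [ 0.4272 -0.0449] (28.9, 8.7) -13.8
blue [159. 358.] [0.737  0.0522] (34.7, 18.1) -31.9
blue [109. 350.] [ 0.7231 -0.0098] (38.3, 10.7) -44.4
blue [206. 250.] [0.5845 0.1241] (42.6, 17.8) -62.2
[187. 146.] [170, 135, 34, 23, 612] [0.4682 0.1257]
[413. 164.] [395, 153, 37, 24, 642] [0.4833 0.3181]
[290. 249.] [275, 235, 32, 33, 429] [0.5611 0.2141]
```

View pics/w16.png

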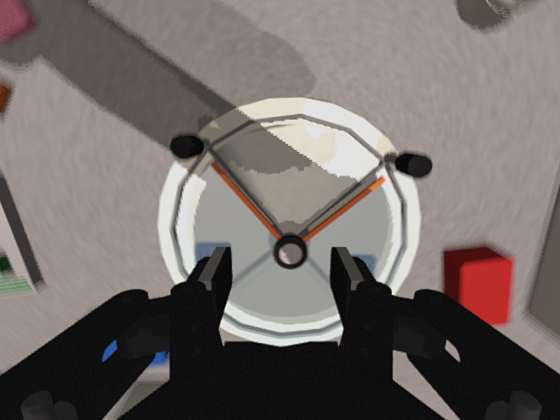

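Wrist view: blank centred between the orange edges (246,201)/(343,209), knobs (187,146)/(413,164); window axis and blank axis agree within 0.5°. Last check for anything knocked out of place.

Run:
```python
from h import *
for n in('scene','side'):
    c=camera(n);print(n);report(c,.024,('yellow','green','blue','orange'),smin=60,amin=50)
    cv2.imwrite(f'pics/{n}F.png',c['pixels'][:,:,::-1])
    P=[(.5605,-.163),(.5692,-.2203),(.6258,-.1531),(.6345,-.2104),(.6432,-.2678),(.5779,-.2777)]
    print([c['pixels'][int(v),int(u)].tolist() for u,v in proj(c,[[*p,.024] for p in P])])
a=cv2.imread('pics/sceneF.png')[150:300,100:460];b=cv2.imread('pics/sideF.png')[130:360,150:400]
cv2.imwrite('pics/F.png',np.vstack([cv2.resize(a,(640,267)),cv2.resize(b,(360,331))]) if 0 else np.hstack([cv2.resize(a,(480,200)),cv2.resize(b,(217,200))]))
```

```text
scene
yellow [202. 242.] [ 0.5677 -0.2229] (188.8, 60.1) -81.5
yellow [533. 140.] [0.24   0.9638] (554.3, 226.9) -35.6
green [201. 267.] [ 0.6502 -0.211 ] (187.1, 57.4) -81.3
green [511. 189.] [0.4922 0.7516] (203.3, 200.7) 79.7
blue [293. 279.] [0.7346 0.0038] (110.1, 99.4) -79.3
blue [322. 233.] [0.5833 0.1235] (56.4, 29.8) -45.4
blue [386. 228.] [0.6015 0.3017] (46.0, 40.8) 89.5
blue [454. 121.] [0.0619 0.7877] (292.0, 83.0) -26.2
orange [202. 322.] [ 0.8248 -0.2292] (88.1, 13.9) 79.2
orange [229. 211.] [ 0.4451 -0.1182] (55.1, 34.6) -28.9
orange [413. 124.] [0.0537 0.6244] (295.2, 89.5) -27.9
orange [262.  34.] [-0.9122  0.2143] (225.3, 30.6) -16.6
orange [366.  16.] [-1.1245  0.8446] (289.1, 169.1) -18.0
[[124, 94, 22], [197, 188, 63], [17, 73, 27], [54, 137, 71], [19, 72, 28], [100, 96, 92]]
side
yellow [284. 177.] [ 0.5604 -0.1879] (114.9, 27.6) -84.6
yellow [296. 172.] [ 0.5323 -0.219 ] (189.5, 11.2) -81.3
yellow [381.  67.] [ 0.3442 -0.9756] (338.4, 65.2) 70.9
blue [208. 309.] [0.6132 0.2896] (47.9, 31.6) 89.8
blue [238. 252.] [0.6011 0.1184] (49.9, 31.1) -88.9
blue [203. 211.] [0.7281 0.0094] (127.7, 80.7) -75.4
orange [248. 296.] [0.5405 0.2361] (107.2, 7.3) -49.4
orange [262. 263.] [0.5331 0.1344] (106.4, 10.1) 41.2
orange [326. 204.] [ 0.4231 -0.1004] (48.9, 40.9) -30.3
orange [210. 156.] [ 0.7953 -0.2216] (93.2, 25.4) 73.1
orange [551. 151.] [-0.2052 -0.5271] (66.5, 65.3) -36.7
orange [443.  84.] [ 0.1124 -0.8555] (118.4, 69.3) 65.1
orange [415.  80.] [ 0.2064 -0.8667] (145.6, 110.0) 76.8
orange [388.  74.] [ 0.3149 -0.8715] (131.5, 119.5) 88.9
orange [279.  45.] [ 0.7833 -0.999 ] (192.6, 63.3) 72.3
orange [538.  18.] [-0.3282 -1.6325] (333.2, 53.9) 57.9
[[205, 177, 60], [140, 115, 39], [15, 15, 19], [71, 73, 71], [93, 86, 79], [178, 166, 166]]
```

View pics/sceneF.png

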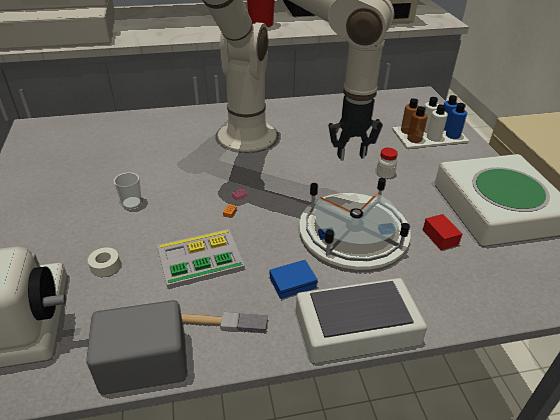

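Final scene view: two yellows at (196,246)/(218,241), three greens at (179,268)/(202,263)/(223,258) in the tray. Blank is in the window, and the bystanders and look-alikes are where they were.

```bash
python3 -c "
from bench import *
print(sign_off())"
```

```text
the job is handed in; nothing more can be done
None
```

The job is handed in; I don't have the verdict. Only two yellow and three green cassettes were present; all five are in their tray rows, both blues are still on the carousel, the blank is within about half a degree of the window's centre, and the bystanders look unmoved in the final image.

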